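# Dry-stack a carburettor on its work stand

### The arm

A 6-joint arm with a two-finger parallel gripper is mounted at the origin on a cart in front of the work surface, level with it; the furniture and walls round the work are solid. World frame = base frame: x ahead of the robot, y to its left, z up, the work surface at z = 0. Lengths are in m, angles in rad, forces in N, time in s.
With the tool pointing down it reaches from about 0.325 to 0.925 m from the base axis. Payload 3.1 kg.
Tool frame: the origin (TCP) lies at the centre of the arm's flange, where the gripper is bolted on; the fingertips stand 173 mm ahead of it and the grasp point (between the pads) lies 155 mm ahead of it; y points along the fingers, x is the direction in which the jaws open and shut, and the axes are right-handed (so a half turn about y gives the same grasp; the last joint's range is limited). The gripper opens to 85 mm and grips with 20 to 120 N. Pads are 22 mm wide; open, the fingers measure 114 mm over their backs; the gripper's body (76 mm by 85 mm) begins 54 mm behind the grasp point. The pads swing forward as they close: fully open they stand 13 mm farther back than shut.
Start: joints at [0.996, 0.217, 1.613, -0, 1.311, -0.112], TCP at [0.279, 0.559, 0.405] pointing down, gripper open.
Joint ranges: [-2.75, 2.75], [-0.78, 2.1], [0.31, 2.55], [-1.13, 4.27], [0.13, 2.63], [-2.58, 2.58]. Speed limits (rad/s): [2.79, 2.79, 3.14, 3.14, 3.14, 3.14].

### API

Orientations are given as a rotation vector (axis times angle).
In Python, from station import status, snapshot, camera_model, ticket, spot_in, silhouettes, pinpoint gives the robot as it stands.
- The arm moves only by the shell command python3 -m jog 'ROWS' [FORCE]. ROWS is JSON, a list of rows, each a list of 3 entries, a list of its own where there are three numbers: the shift along the tool's x, y, z in cm, then the turn, a rotation vector about the tool's x, y, z in rad, then the closure, from -1 (fully open) to 1 (shut), so that 0 is half open. A call has 1 to 5 rows; each row shifts and turns the commanded pose from where the row before left it, along the tool's axes as they then stand; what a row does not reach is not made up. A row lasts 1/10 s, in which the tool goes at most 50 mm and 8.59 degrees, less where a joint would pass 70% of its speed; a pose out of reach is approached as far as the arm can. A call is refused whole if a number of a shift passes 5 or a number of a turn 0.15, either way. A call with a gripper value outside its range is refused whole. The fingers move at their own pace and stop on an object; FORCE is the grip in N (left out, the last holds). Time passes only in rows, so rows that do not move let the fingers close. It gives the time, the measured TCP pose, the force and the opening at its end, in the units of the state.
- status.state(): the state, without advancing time (a new reading comes with each control period).
- snapshot(name): name is "scene" or "top" or "wrist"; returns (picture, depth): 480x640x3 uint8, red, green, blue; 480x640 float32, m along the optical axis (not along the pixel's ray), 0 where there is no reading.
- camera_model(name): a dict with "fx", "fy", "cx", "cy" (pixels), "dist_coeffs" ([k1, k2, p1, p2, k3] as OpenCV has them; the pictures are not rectified), "position" and "orientation" of the camera in the world. Camera axes: x right, y down, z forward; pixel columns grow to the right and rows downward; lengths in m; the calibration is good to about 2 mm. A picture is of the moment at which its call begins: read the wrist's pose just before it. camera_model takes no time and is no camera call; for the wrist camera it gives the pose at the moment of the call.
- ticket.close_job(): hands the job in, once; it reports no verdict.
Trained networks look in the newest picture that a camera, given by its name, has taken for a name from the list of things; names that differ only in an ending like _2 or _b are one class to them, and where a whole thing is asked for, a point or a joint stands for the part that bears it (a point fixed in the world has none). Each returns a list of dicts, best first, with "confidence" (0 to 1); they miss things now and then, are a little off and sometimes report something else, mostly with a low value. They report only what shows in the picture. A call takes as long as a camera call. They do not tell look-alikes from the thing itself.
- spot_in(camera, query): "centre" ([x, y, z] in m, in world coordinates, good to about 4 mm: the middle of the surface that is visible of it).
- silhouettes(camera, query): "pixels" (480x640 bool, what is visible of it).
- pinpoint(camera, query): "centre" ([x, y, z] in m, in world coordinates, good to about 4 mm: a listed point, or the origin of a listed thing).
The state is a dict: "time": time; "joint_pos": joint angles; "qd": joint speeds; "joint_torque": joint torques, N m; "eef_pos": TCP position; "eef_rot": TCP orientation; "contact_force": force on the tool from outside, world axes, zero at the start; "ft_torque": the same for the moment, N m; "width": finger opening in m.
Only numpy, scipy, OpenCV 4.12 (cv2) and the standard library are available. Lean on these libraries where they do the work, as an engineer would, in place of code of your own. Each camera call takes 0.05 s, during which the arm holds its last target.

### The job

Build the carburettor up dry on the low work stand: first set the two-throat body on the stand, then the plate with two holes on the body, then the plate with one hole, then the air horn flange-down with its flange (not its mouth) centred on that plate, and last lay the round cover with the knob flat over the air horn's mouth. Centre each piece on the one below and line up their long sides (either way round), and leave the finished stack standing with everything released.

Things in the scene. Friction and masses are not known exactly. Their poses are not given: they have to be found in the camera images.
- stand_top (a point): low fixed work stand: dark base plate 90 x 116 mm, 6 mm thick, a screw at each corner, carrying an aluminium plate 54 mm (x) x 80 mm (y), flat and level, top 22 mm above the bench, with two dark discs side by side along y. Point: centre of the flat top; y along its long side.
- casting_mid (a point): carburettor body of two throats; dark casting, throats side by side along y, 34 mm high, 0.4 kg. Point: centre, 17 mm above underside. Flat top 44 (x) x 72 (y) mm; bottom flange 47 x 75, 6 thick; 38 x 62 between. Thin lever 30 mm out on the -x side (y -38 to -5 mm); 16 mm boss reaching 50 mm out on +y. Grip across x (44 mm) at y = +12 mm, clear of the lever.
- spacer_mid (a point): two-hole plate: aluminium plate 46 mm (x) x 72 mm (y), 12 mm thick, with two round holes of 27 mm side by side along y, lying flat and loose, 0.09 kg. The point is its centre, 6 mm above its underside. Grip it across x (46 mm).
- adaptor_mid (a point): one-hole plate: aluminium plate of the same outline, 46 mm (x) x 72 mm (y), 12 mm thick, with a single round hole of 30 mm in the middle, lying flat and loose, 0.09 kg. The point is its centre, 6 mm above its underside. Grip it across x (46 mm).
- horn_flange (a point): carburettor air horn: dark casting 50 mm high overall, loose, 0.42 kg: a flat flange 80 mm (x) x 55 mm (y), 6 mm thick, and a round intake throat rising from it. The point is the centre of the flange outline, 3 mm above the underside; x runs along the flange's long side.
- horn_mouth (a point): centre of the air horn's open mouth, in its rim's plane, 44 mm above the underside; 10.5 mm to +x, 2.5 mm to -y of the flange centre. Throat 46 mm across outside, opening about 27 mm. Grip the throat across x, fingertips at least 21 mm above the underside (wider below). A thin choke lever at y = -32 mm beside the throat rises 6 mm over the rim.
- cap_mid (a point): throat cover: turned aluminium disc 48 mm in diameter and 8 mm thick with a flat underside and a round knob, 20 mm across and 20 mm high, on top; 28 mm high in all, lying flat with the knob up, loose, 0.06 kg. The point is its centre, 14 mm above its underside. Grip it by the knob.
There are look-alikes about, which are no part of the job. Leave any turquoise or yellow look-alike of the part that bears casting_mid alone.

How it is judged:
On the way, in this order (a step that is already met when the one before it is completed fails the run):
1. carburettor body on the stand (horizontal distance between casting_mid and stand_top below 0.01 m and z of casting_mid in the frame of stand_top between 0.013 and 0.021 m and angle between the y axis of casting_mid and the y axis of stand_top, either way round below 0.2 rad and angle between casting_mid's own z axis and vertical below 0.08 rad), for 0.2 s.
2. two-hole plate on the body (horizontal distance between spacer_mid and casting_mid below 0.01 m and z of spacer_mid in the frame of casting_mid between 0.019 and 0.027 m and angle between the y axis of spacer_mid and the y axis of casting_mid, either way round below 0.2 rad and angle between spacer_mid's own z axis and vertical below 0.08 rad), for 0.2 s.
3. one-hole plate on the two-hole plate (horizontal distance between adaptor_mid and spacer_mid below 0.01 m and z of adaptor_mid in the frame of spacer_mid between 0.008 and 0.016 m and angle between the y axis of adaptor_mid and the y axis of spacer_mid, either way round below 0.2 rad and angle between adaptor_mid's own z axis and vertical below 0.08 rad), for 0.2 s.
4. air horn on the one-hole plate (horizontal distance between horn_flange and adaptor_mid below 0.01 m and z of horn_flange in the frame of adaptor_mid between 0.005 and 0.013 m and angle between the x axis of horn_flange and the y axis of adaptor_mid, either way round below 0.2 rad and angle between horn_flange's own z axis and vertical below 0.08 rad), for 0.2 s.
5. round cover on the mouth of the air horn (horizontal distance between cap_mid and horn_mouth below 0.008 m and z of cap_mid in the frame of horn_mouth between 0.01 and 0.018 m and angle between cap_mid's own z axis and vertical below 0.08 rad), for 0.2 s.
At the end, for the whole second after the job is handed in: Stand, body, two-hole plate, one-hole plate, air horn, cover, in this order upward: each seated (within 4 mm in height, level within 0.08 rad), centred within 10 mm on what is below (the horn by its flange; the cover within 8 mm on the mouth), long sides in line within 0.2 rad, at rest (all of step 1 and all of step 2 and all of step 3 and all of step 4 and all of step 5 and linear speed of each of casting, spacer, adaptor, horn, cap below 0.02 m/s); the robot touches nothing.
It also fails if it takes over 136 s, if anything falls off the work surface, if the arm or the gripper's body presses on something with over 40 N, if the wrist force passes 120 N, or if a joint passes its speed limit or range.

## Working session

There is one attempt and no reset: what is moved stays moved. The work goes in short steps, Python scripts to look and compute and a shell command to move; the robot and the scene stay as the last step left them, time stands still between calls to the robot, and variables do not carry over. Pictures are saved under pics/ and viewed, and the job is handed in when it is done.

```bash
ls; mkdir -p pics; python3 - <<'E'
from station import *
from station import status,snapshot,camera_model
import cv2
print(status.state())
for n in ["scene","top","wrist"]:
    p,d=snapshot(n); cv2.imwrite(f"pics/{n}0.png",p[:,:,::-1]); print(n,{k:v for k,v in camera_model(n).items()})
E
```

```text
pics
{'time': 0.0, 'joint_pos': array([ 9.95790292e-01,  2.17782397e-01,  1.61492185e+00, -1.34830950e-05,
        1.31130457e+00, -1.12199386e-01]), 'qd': array([ 9.04833672e-04, -6.04693519e-04, -2.14800506e-05,  1.94258186e-03,
       -9.10869508e-04, -8.85647722e-04]), 'joint_torque': array([-1.11762693e-03, -3.96847665e+01, -3.03849077e+01, -4.21966042e-04,
        9.68647393e-03,  6.24080968e-06]), 'eef_pos': array([0.27880219, 0.55892563, 0.40335667]), 'eef_rot': array([-1.39435624, -0.86025889,  0.86382871]), 'contact_force': array([-0.78901955,  0.82680386,  0.35844039]), 'ft_torque': array([-0.03417821, -0.00771073, -0.03032086]), 'width': 0.0850911023648537}
scene {'fx': 454.0378615962048, 'fy': 454.0378615962048, 'cx': 323.22964203478085, 'cy': 234.1870542024059, 'dist_coeffs': array([0.00245934, 0.        , 0.        , 0.        , 0.        ]), 'position': array([-0.05058822, -0.61390917,  0.68771891]), 'orientation': array([-2.0819526 ,  0.82169438, -0.41794349])}
top {'fx': 583.3129785262179, 'fy': 583.3129785262179, 'cx': 321.5469339702616, 'cy': 238.43148809886054, 'dist_coeffs': array([-0.12528603,  0.        ,  0.        ,  0.        ,  0.        ]), 'position': array([ 0.28817677, -0.01138949,  1.5775135 ]), 'orientation': array([-2.11570901,  2.15855787, -0.16950128])}
wrist {'fx': 386.9923263474118, 'fy': 386.9923263474118, 'cx': 316.2703062474967, 'cy': 238.09931900365825, 'dist_coeffs': array([0.02770738, 0.        , 0.        , 0.        , 0.        ]), 'position': array([0.21749117, 0.589039  , 0.37371991]), 'orientation': array([2.47240598, 1.52939967, 0.2038655 ])}
```

View pics/scene0.png

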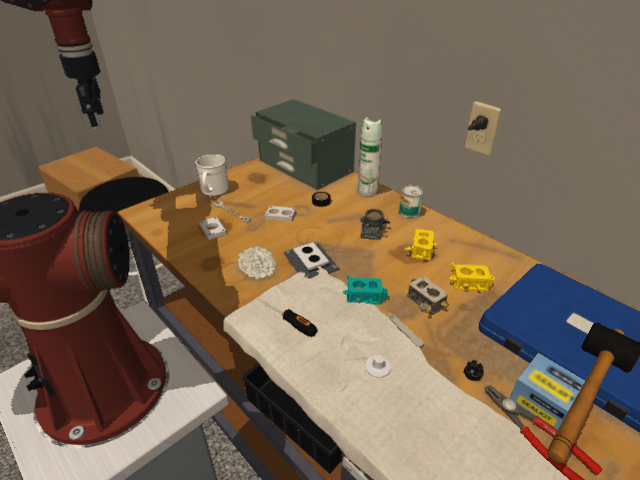

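View pics/top0.png

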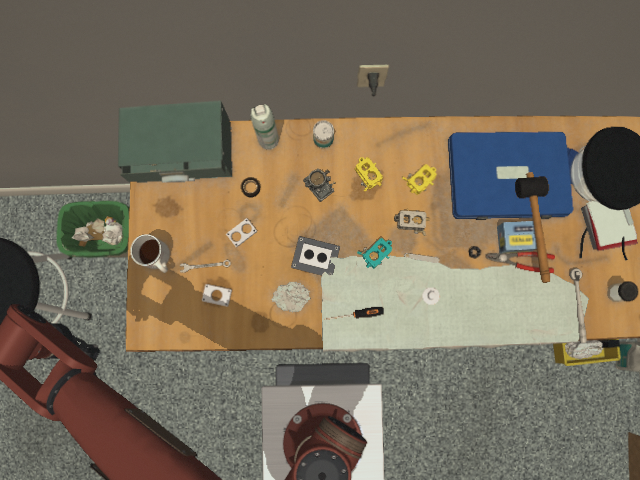

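View pics/wrist0.png

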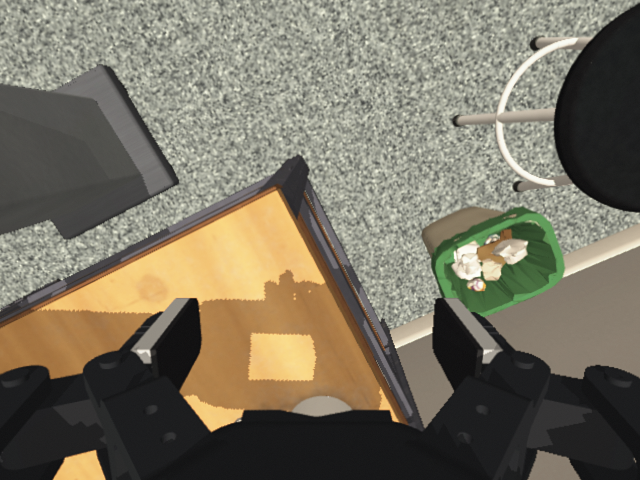

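```bash
cat > h.py <<'E'
from station import status,snapshot,camera_model,ticket,spot_in,silhouettes,pinpoint
import numpy as np, cv2
from scipy.spatial.transform import Rotation as R
np.set_printoptions(precision=4,suppress=True)
def cloud(name,d,cm=None):
    "world points HxWx3"
    cm=cm or camera_model(name)
    K=np.array([[cm['fx'],0,cm['cx']],[0,cm['fy'],cm['cy']],[0,0,1]])
    v,u=np.mgrid[0:480,0:640]
    n=cv2.undistortPoints(np.stack([u.ravel(),v.ravel()],1).astype(float)[:,None],K,cm['dist_coeffs'])[:,0]
    P=np.c_[n,np.ones(len(n))]*d.reshape(-1,1)
    W=P@R.from_rotvec(cm['orientation']).as_matrix().T+cm['position']
    W[d.ravel()==0]=np.nan
    return W.reshape(480,640,3)
E
python3 - <<'E'
from h import *
print(R.from_rotvec(status.state()['eef_rot']).as_matrix())
for c in ["top","scene"]:
    p,d=snapshot(c); W=cloud(c,d)
    for q in ["stand_top","casting_mid","spacer_mid","adaptor_mid","horn_flange","horn_mouth","cap_mid"]:
        print(c,q,[(x['centre'].round(3) if hasattr(x['centre'],'round') else np.round(x['centre'],3),round(x['confidence'],2)) for x in pinpoint(c,q)])
print(status.state()['time'])
E
```

```text
[[ 0.4465 -0.001  -0.8948]
 [ 0.8948 -0.0016  0.4465]
 [-0.0019 -1.      0.0002]]
top stand_top [(array([0.497, 0.006, 0.021]), 0.91)]
top casting_mid [(array([ 0.702, -0.289,  0.014]), 0.81), (array([ 0.724, -0.142,  0.016]), 0.74), (array([ 0.587, -0.258,  0.013]), 0.67), (array([ 0.5  , -0.16 ,  0.019]), 0.63)]
top spacer_mid [(array([0.566, 0.206, 0.005]), 0.59)]
top adaptor_mid [(array([0.394, 0.28 , 0.006]), 0.63)]
top horn_flange [(array([ 0.693, -0.005,  0.006]), 0.9)]
top horn_mouth [(array([0.708, 0.003, 0.042]), 0.87)]
top cap_mid []
scene stand_top [(array([0.495, 0.005, 0.02 ]), 0.86)]
scene casting_mid [(array([ 0.503, -0.153,  0.015]), 0.89), (array([ 0.722, -0.147,  0.015]), 0.88), (array([ 0.705, -0.29 ,  0.017]), 0.85), (array([ 0.588, -0.255,  0.018]), 0.64)]
scene spacer_mid [(array([0.564, 0.211, 0.01 ]), 0.54)]
scene adaptor_mid [(array([0.397, 0.278, 0.006]), 0.91)]
scene horn_flange [(array([ 0.59 , -0.256,  0.017]), 0.72), (array([ 0.694, -0.008,  0.002]), 0.56)]
scene horn_mouth [(array([ 0.59 , -0.255,  0.018]), 0.74), (array([ 0.704, -0.002,  0.046]), 0.7)]
scene cap_mid [(array([ 0.382, -0.298,  0.015]), 0.93)]
0.95
```

```bash
python3 - <<'E'
from h import *
p,d=snapshot("top"); W=cloud("top",d); np.save("W.npy",W); np.save("p.npy",p)
H=W[...,2]
print(np.nanmedian(H[250:260,150:300]))
def crop(r,c,s=24): return cv2.resize(p[r-s:r+s,c-s:c+s],(260,260),interpolation=cv2.INTER_CUBIC)
a=[crop(219,411,30),crop(232,241),crop(295,216),crop(184,319,30),crop(296,430),crop(256,316,30)]
im=np.vstack([np.hstack(a[:3]),np.hstack(a[3:])]); cv2.imwrite("pics/crops.png",im[:,:,::-1])
# image extents of components higher than x
for nm,(x,y),zs in [("cast",(.587,-.257),(.025,.04)),("spacer",(.566,.206),(.006,.016)),("adapt",(.395,.279),(.006,.016)),("hornall",(.694,-.006),(.003,.06)),("hornflange",(.694,-.006),(.003,.009)),("hornrim",(.706,0),(.040,.048)),("cap",(.382,-.298),(.003,.013)),("knob",(.382,-.298),(.02,.04)),("stand",(.496,.006),(.017,.026))]:
    m=(np.hypot(W[...,0]-x,W[...,1]-y)<.07)&(H>zs[0])&(H<zs[1])
    pts=W[m][:,:2].astype(np.float32)
    if len(pts)<5: print(nm,len(pts)); continue
    (c,sz,an)=cv2.minAreaRect(pts); print(nm,len(pts),np.round(c,4),np.round(sz,4),an,"medz",np.median(W[m][:,2]), "mean",pts.mean(0))
E
```

```text
0.0005098696148160275
cast 331 [ 0.5846 -0.2567] [0.0896 0.0569] 71.92993927001953 medz 0.034096045577359346 mean [ 0.585  -0.2574]
spacer 311 [0.5652 0.2036] [0.122  0.1179] 59.82865905761719 medz 0.01081441167690933 mean [0.5632 0.2093]
adapt 353 [0.392  0.2827] [0.1355 0.1206] 53.27989959716797 medz 0.010987459234171215 mean [0.3907 0.276 ]
hornall 817 [ 0.6922 -0.0058] [0.1312 0.1367] 10.642425537109375 medz 0.01722943824960632 mean [ 0.6907 -0.0067]
hornflange 265 [ 0.6922 -0.0058] [0.1312 0.1367] 10.642425537109375 medz 0.0045237064497789525 mean [ 0.6878 -0.0056]
hornrim 77 [ 0.7026 -0.0015] [0.0489 0.0458] 78.74034881591797 medz 0.04377013453590073 mean [ 0.7044 -0.0004]
cap 1391 [ 0.3825 -0.2984] [0.1374 0.1377] 86.6190185546875 medz 0.006371015463585872 mean [ 0.3798 -0.2948]
knob 45 [ 0.379  -0.3011] [0.0189 0.0173] 45.0447883605957 medz 0.028204632849861744 mean [ 0.3789 -0.3005]
stand 468 [0.4927 0.0075] [0.0801 0.0547] 74.68232727050781 medz 0.0219190168513671 mean [0.4931 0.0074]
```

View pics/crops.png

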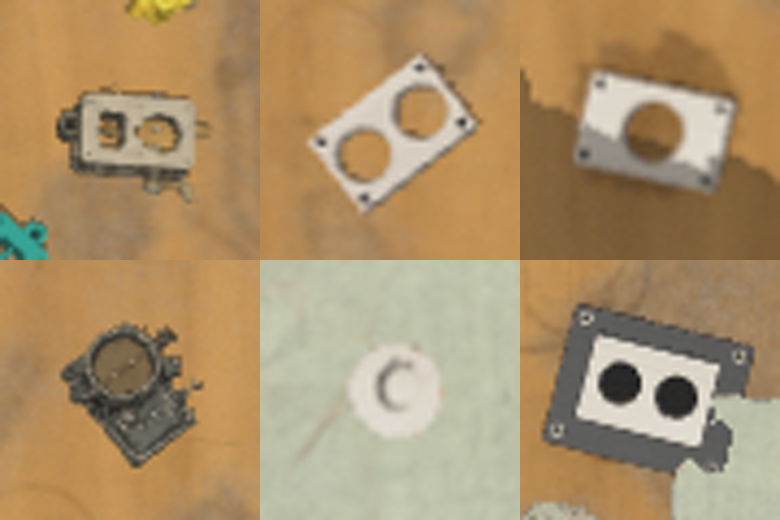

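```bash
cat >> h.py <<'E'
def yaw():
    M=R.from_rotvec(status.state()['eef_rot']).as_matrix(); return np.arctan2(M[1,0],M[0,0])
def to(x,y,z,yw=None):
    "shift in cm along present tool axes; turn about y still needed"
    s=status.state(); M=R.from_rotvec(s['eef_rot']).as_matrix()
    if yw is not None:
        t=-(yw-yaw()); t=(t+np.pi/2)%np.pi-np.pi/2 
        print('turn y',round(t,3), 'shift after turn', (np.array([np.cos(yw),0,-np.sin(yw)])*0).size and None)
        R2=(R.from_matrix(M)*R.from_rotvec([0,t,0])).as_matrix()
    else: R2=M
    D=(np.array([x,y,z])-s['eef_pos'])*100
    print('t',round(s['time'],2),'pos',s['eef_pos'],'yaw',np.degrees(yaw()),'w',s['width'],'F',s['contact_force'],'tilt',M[2,[0,2]])
    print('shift now-axes',M.T@D,' shift after-turn axes',R2.T@D)
E
python3 - <<'E'
from h import *
cm=camera_model("wrist"); s=status.state()
p,d=snapshot("wrist"); W=cloud("wrist",d,cm)
M=R.from_rotvec(s['eef_rot']).as_matrix()
T=(W-s['eef_pos'])@M
m=(T[...,1]<.2)&(T[...,1]>.1)&(d>0)
q=T[m]; print(len(q), np.percentile(q[:,1],[50,90,99,100]), q[q[:,1]>.15][:,[0,2]].min(0),q[q[:,1]>.15][:,[0,2]].max(0))
E
A='[[-3.24,0,-3.13],[0,0,0],-1]'
python3 -m jog '[[[-3.24,0,-3.13],[0,0,0],-1],[[-3.24,0,-3.13],[0,0,0],-1],[[-3.24,0,-3.13],[0,0,0],-1],[[-3.24,0,-3.13],[0,0,0],-1],[[-3.24,0,-3.13],[0,0,0],-1]]'
```

```text
31699 [0.1077 0.1411 0.1558 0.1601] [-0.0564 -0.0098] [0.0552 0.0133]
time: 1.55
eef_pos: [0.3469, 0.3429, 0.4049]
eef_rot: [-1.393, -0.863, 0.862]
contact_force: [1.5, -0.1, 0.3]
width: 0.0855
```

```bash
python3 -m jog '[[[-3.24,0,-3.13],[0,0.13,0],-1],[[-3.24,0,-3.13],[0,0,0],-1],[[-3.24,0,-3.13],[0,0,0],-1],[[-3.24,0,-3.13],[0,0,0],-1],[[-3.24,0,-3.13],[0,0,0],-1]]'
python3 -m jog '[[[-3.24,0,-3.13],[0,0,0],-1],[[-3.24,0,-3.13],[0,0,0],-1],[[-3.24,0,-3.13],[0,0,0],-1],[[-3.24,0,-3.13],[0,0,0],-1],[[-3.24,0,-3.13],[0,0,0],-1]]'
python3 -m jog '[[[0,0,0],[0,0.14,0],-1],[[0,0,0],[0,0.14,0],-1],[[0,0,0],[0,0.14,0],-1],[[0,0,0],[0,0.14,0],-1],[[0,0,0],[0,0.14,0],-1]]'
python3 -m jog '[[[0,0,0],[0,0.14,0],-1],[[0,0,0],[0,0.14,0],-1]]'
python3 -c "
from h import *
to(.57,-.3,.36,0)"
```

```text
time: 2.05
eef_pos: [0.3916, 0.1224, 0.4051]
eef_rot: [-1.433, -0.764, 0.762]
contact_force: [1.3, 0.0, 0.7]
width: 0.0852
time: 2.55
eef_pos: [0.4309, -0.0997, 0.4052]
eef_rot: [-1.434, -0.763, 0.761]
contact_force: [0.3, 0.4, 0.4]
width: 0.0855
time: 3.05
eef_pos: [0.431, -0.0979, 0.4049]
eef_rot: [-1.56, -0.214, 0.213]
contact_force: [-0.5, -0.2, -0.0]
width: 0.0854
time: 3.25
eef_pos: [0.4309, -0.0978, 0.4048]
eef_rot: [-1.571, 0.006, -0.006]
contact_force: [0.4, -0.2, -0.6]
width: 0.0853
turn y -0.008 shift after turn None
t 3.25 pos [ 0.4309 -0.0978  0.4048] yaw -0.44569461064881544 w 0.0853379911928502 F [ 0.4333 -0.2164 -0.574 ] tilt [ 0.0003 -0.0001]
shift now-axes [ 14.0621   4.4906 -20.1156]  shift after-turn axes [ 13.9052   4.4906 -20.2244]
```

```bash
python3 -m jog '[[[2.8,0.9,-4.0],[0,0,0],-1],[[2.8,0.9,-4.0],[0,0,0],-1],[[2.8,0.9,-4.0],[0,0,0],-1],[[2.8,0.9,-4.0],[0,0,0],-1],[[2.8,0.9,-4.0],[0,0,0],-1]]'
python3 -m jog '[[[0,0,0],[0,0,0],-1],[[0,0,0],[0,0,0],-1]]'
cat >> h.py <<'E'
def look(fn,x,y,zs,r=.06,x2=0,sz=None):
    s=status.state(); cm=camera_model("wrist"); p,d=snapshot("wrist"); W=cloud("wrist",d,cm)
    cv2.imwrite(f"pics/{fn}.png",p[:,:,::-1]); np.save(fn+"_W.npy",W)
    M=R.from_rotvec(s['eef_rot']).as_matrix(); T=(W-s['eef_pos'])@M
    nf=~((T[...,1]<.17)&(np.abs(T[...,0])<.12))
    for z0,z1 in zs:
        m=nf&(np.hypot(W[...,0]-x,W[...,1]-y)<r)&(W[...,2]>z0)&(W[...,2]<z1)
        m=cv2.morphologyEx(m.astype(np.uint8),cv2.MORPH_OPEN,np.ones((3,3)))
        n,l,st,_=cv2.connectedComponentsWithStats(m)
        for i in np.argsort(-st[1:,4])[:2]+1:
            pts=W[l==i]; c,sz,an=cv2.minAreaRect(pts[:,:2].astype(np.float32))
            print((z0,z1),len(pts),'rect',np.round(c,4),np.round(sz,4),round(an,1),'z',np.median(pts[:,2]),'mean',pts[:,:2].mean(0),'px',st[i][:4])
    return p,d,W
E
python3 - <<'E'
from h import *
p,d,W=look("cast1",.586,-.257,[(.029,.04),(.003,.009)])
for q in ["casting_mid"]: print([(np.round(x['centre'],4),round(x['confidence'],2)) for x in pinpoint("wrist",q)])
print(np.nanmedian(W[100:140,200:400,2]))
E
```

```text
time: 3.75
eef_pos: [0.5715, -0.2998, 0.3593]
eef_rot: [-1.571, 0.002, -0.002]
contact_force: [0.4, 0.0, -0.5]
width: 0.0853
time: 3.95
eef_pos: [0.5706, -0.2988, 0.3579]
eef_rot: [-1.569, 0.005, -0.0]
contact_force: [-1.2, -0.3, 0.4]
width: 0.0851
(0.029, 0.04) 4139 rect [ 0.5853 -0.2557] [0.0725 0.0442] 84.6 z 0.035553100498995516 mean [ 0.5856 -0.2538] px [307 114  67 102]
(0.029, 0.04) 9 rect [ 0.5853 -0.2366] [0.0015 0.0015] 0.4 z 0.03052072706869363 mean [ 0.5853 -0.2366] px [338 139   3   3]
[(array([ 0.7011, -0.2887,  0.0184]), 0.82), (array([ 0.4993, -0.1549,  0.0146]), 0.74)]
0.0007180290275717316
```

View pics/cast1.png

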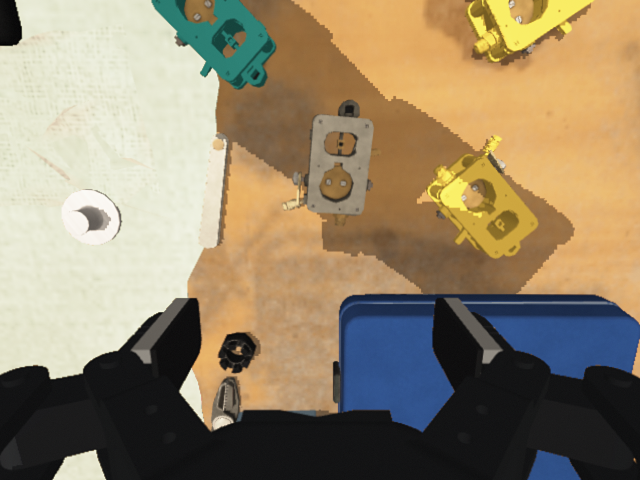

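```bash
python3 -c "
from h import *
to(.5864,-.2438,.25,np.radians(-5.4))"
```

```text
turn y 0.093 shift after turn None
t 4.05 pos [ 0.5703 -0.2973  0.36  ] yaw -0.09729097246508839 w 0.08520423677504262 F [ 0.0594 -0.2088  0.0985] tilt [-0.0001  0.0004]
shift now-axes [ 1.6061 11.0029  5.347 ]  shift after-turn axes [ 1.1051 11.0029  5.4726]
```

```bash
python3 -m jog '[[[0,0,0],[0,0.093,0],-0.5],[[0.55,2.0,2.74],[0,0,0],-0.5],[[0.55,4.0,2.73],[0,0,0],-0.5],[[0,4.5,0],[0,0,0],-0.5],[[0,0,0],[0,0,0],-0.5]]'
python3 -c "
from h import *
to(.5864,-.2438,.183,np.radians(-5.4))
p,d=snapshot('wrist'); cv2.imwrite('pics/cast2.png',p[:,:,::-1])"
```

```text
time: 4.55
eef_pos: [0.5831, -0.2406, 0.2489]
eef_rot: [-1.564, 0.082, -0.063]
contact_force: [-1.2, 0.3, -1.0]
width: 0.064
turn y 0.002 shift after turn None
t 4.55 pos [ 0.5831 -0.2406  0.2489] yaw -5.278164154328193 w 0.0640039657445862 F [-1.1667  0.3456 -0.9603] tilt [-0.0124  0.0054]
shift now-axes [ 0.4363  6.5818 -0.3248]  shift after-turn axes [ 0.437   6.5818 -0.3239]
```

View pics/cast2.png

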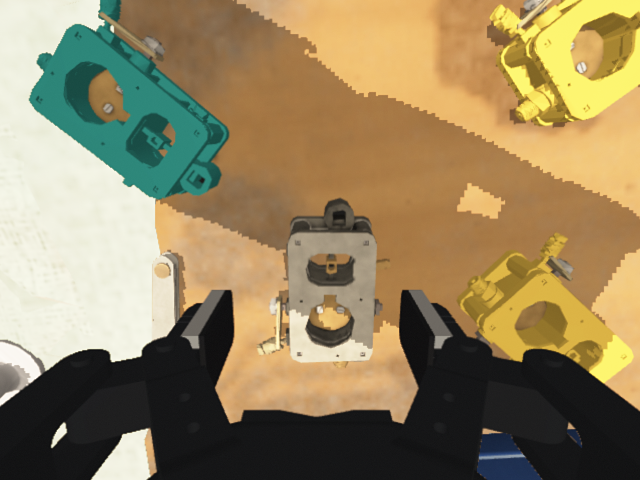

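```bash
python3 -m jog '[[[0,0,0],[0,0,0],-0.5],[[0,0,0],[0,0,0],-0.5]]'
python3 -c "
from h import *
to(.5864,-.2438,.183,np.radians(-5.4))"
```

```text
time: 4.8
eef_pos: [0.588, -0.2456, 0.2589]
eef_rot: [-1.573, 0.07, -0.08]
contact_force: [-0.1, 0.7, 1.4]
width: 0.0641
turn y -0.001 shift after turn None
t 4.8 pos [ 0.588  -0.2456  0.2589] yaw -5.462089338949279 w 0.06405905600594809 F [-0.0837  0.693   1.3594] tilt [ 0.0063 -0.0028]
shift now-axes [-0.2238  7.5927  0.1843]  shift after-turn axes [-0.2236  7.5927  0.1846]
```

```bash
python3 -m jog '[[[0,0,0],[0,0,0],-0.5],[[0,0,0],[0,0,0],-0.5]]'
python3 -c "
from h import *
to(.5864,-.2438,.183,np.radians(-5.4))"
```

```text
time: 5.0
eef_pos: [0.5873, -0.2454, 0.2569]
eef_rot: [-1.571, 0.073, -0.078]
contact_force: [-0.8, 0.4, -0.4]
width: 0.0644
turn y -0.001 shift after turn None
t 5.0 pos [ 0.5873 -0.2454  0.2569] yaw -5.475775271489757 w 0.06437079317207474 F [-0.7738  0.4338 -0.4281] tilt [ 0.0033 -0.0015]
shift now-axes [-0.1306  7.3913  0.1594]  shift after-turn axes [-0.1304  7.3913  0.1595]
```

```bash
python3 -m jog '[[[-0.05,2,0.15],[0,0,0],-0.5],[[0,2,0],[0,0,0],-0.5],[[0,2,0],[0,0,0],-0.5],[[0,1.2,0],[0,0,0],-0.5],[[0,0,0],[0,0,0],-0.5]]'
python3 -m jog '[[[0,0,0],[0,0,0],-0.5],[[0,0,0],[0,0,0],-0.5],[[0,0,0],[0,0,0],-0.5]]'
python3 -c "
from h import *
to(.5864,-.2438,.183,np.radians(-5.4))"
```

```text
time: 5.5
eef_pos: [0.5854, -0.2428, 0.1808]
eef_rot: [-1.568, 0.078, -0.072]
contact_force: [-0.4, -1.1, 0.3]
width: 0.0641
time: 5.8
eef_pos: [0.5871, -0.2435, 0.1842]
eef_rot: [-1.571, 0.073, -0.076]
contact_force: [-0.4, -0.4, -0.4]
width: 0.0643
turn y -0.001 shift after turn None
t 5.8 pos [ 0.5871 -0.2435  0.1842] yaw -5.44164875121576 w 0.06426687891788653 F [-0.3848 -0.4389 -0.3811] tilt [ 0.0024 -0.0011]
shift now-axes [-0.0654  0.1186 -0.041 ]  shift after-turn axes [-0.0654  0.1186 -0.0409]
```

Good. Close at 50 N.

```bash
python3 -m jog '[[[0,0,0],[0,0,0],0.2],[[0,0,0],[0,0,0],0.5],[[0,0,0],[0,0,0],0.5],[[0,0,0],[0,0,0],0.5],[[0,0,0],[0,0,0],0.5]]' 50
python3 -m jog '[[[0,-1,0],[0,0,0],0.5],[[0,-2,0],[0,0,0],0.5],[[0,-3,0],[0,0,0],0.5],[[0,-2,0],[0,0,0],0.5],[[0,0,0],[0,0,0],0.5]]'
python3 -m jog '[[[0,0,0],[0,0,0],0.5],[[0,0,0],[0,0,0],0.5]]'
python3 -c "
from h import *
to(.5864,-.2438,.263,np.radians(-5.4))
p,d=snapshot('wrist'); cv2.imwrite('pics/cast3.png',p[:,:,::-1])"
```

```text
time: 6.3
eef_pos: [0.587, -0.2433, 0.1839]
eef_rot: [-1.57, 0.073, -0.076]
contact_force: [-0.0, 0.5, 6.3]
width: 0.043
time: 6.8
eef_pos: [0.5873, -0.2436, 0.2657]
eef_rot: [-1.572, 0.071, -0.078]
contact_force: [0.8, -0.1, -4.1]
width: 0.0429
time: 7.0
eef_pos: [0.5852, -0.2424, 0.2601]
eef_rot: [-1.567, 0.078, -0.071]
contact_force: [-0.2, 0.2, -4.1]
width: 0.0426
turn y -0.001 shift after turn None
t 7.0 pos [ 0.5852 -0.2424  0.2601] yaw -5.443738228643344 w 0.042589890286420774 F [-0.1977  0.2374 -4.0634] tilt [-0.0045  0.0019]
shift now-axes [ 0.1341 -0.2872 -0.1234]  shift after-turn axes [ 0.134  -0.2872 -0.1235]
```

View pics/cast3.png

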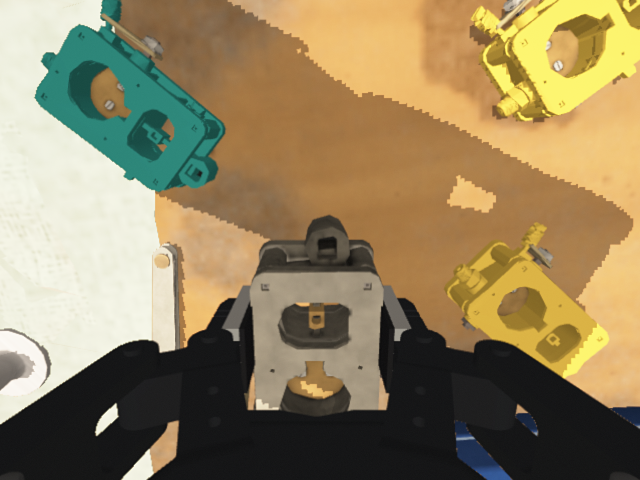

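```bash
python3 -c "
from h import *
to(.461,-.108,.31,np.radians(-15.3))"
```

```text
turn y 0.172 shift after turn None
t 7.05 pos [ 0.5852 -0.2424  0.26  ] yaw -5.443058105597203 w 0.042989838852400514 F [-0.0441  0.0019 -3.3691] tilt [-0.0046  0.002 ]
shift now-axes [-13.6616  -4.914   12.2159]  shift after-turn axes [-15.5511  -4.914    9.6968]
```

```bash
python3 -m jog '[[[0,-2,0],[0,0.086,0],0.5],[[0,-2,0],[0,0.086,0],0.5],[[-2.5,0,1.5],[0,0,0],0.5],[[-3,0,2],[0,0,0],0.5],[[-3,0,2],[0,0,0],0.5]]'
python3 -m jog '[[[-3,0,2],[0,0,0],0.5],[[-2.5,0,1.5],[0,0,0],0.5],[[-1.5,-0.4,0.7],[0,0,0],0.5],[[0,0,0],[0,0,0],0.5],[[0,0,0],[0,0,0],0.5]]'
python3 -m jog '[[[0,0,0],[0,0,0],0.5],[[0,0,0],[0,0,0],0.5],[[0,0,0],[0,0,0],0.5]]'
python3 - <<'E'
from h import *
s=status.state(); to(.461,-.108,.31,np.radians(-15.3))
p,d,W=look("st1",.493,.0075,[(.018,.027)])
M=R.from_rotvec(s['eef_rot']).as_matrix(); T=(W-s['eef_pos'])@M
# held casting top
m=(np.abs(T[...,0])<.03)&(T[...,1]>.1)&(T[...,1]<.2)&(T[...,2]>-.03)
print('top y', np.percentile(T[m][:,1],[5,20,50]))
t=np.median(T[m][:,1])
q=T[m&(np.abs(T[...,1]-t)<.004)]
for z in np.arange(-.03,.05,.004):
    k=q[np.abs(q[:,2]-z)<.002]
    if len(k): print(round(z,3),len(k),k[:,0].min(),k[:,0].max(),np.median(k[:,1]))
E
```

```text
time: 7.55
eef_pos: [0.5176, -0.1668, 0.3011]
eef_rot: [-1.56, 0.212, -0.208]
contact_force: [0.5, -0.4, -3.4]
width: 0.0426
time: 8.05
eef_pos: [0.4623, -0.1085, 0.306]
eef_rot: [-1.561, 0.209, -0.209]
contact_force: [0.7, -0.4, -3.5]
width: 0.0428
time: 8.35
eef_pos: [0.4629, -0.1092, 0.3066]
eef_rot: [-1.561, 0.21, -0.21]
contact_force: [0.5, -0.4, -3.3]
width: 0.0429
turn y -0.001 shift after turn None
t 8.35 pos [ 0.4629 -0.1092  0.3066] yaw -15.337461367922204 w 0.04287950395098513 F [ 0.5034 -0.3764 -3.3289] tilt [-0. -0.]
shift now-axes [-0.2163 -0.3394  0.061 ]  shift after-turn axes [-0.2162 -0.3394  0.0612]
(0.018, 0.027) 9535 rect [ 0.4894 -0.0011] [0.0579 0.0543] 74.6 z 0.022958409989921436 mean [ 0.4898 -0.0002] px [268   0  93 107]
top y [0.104  0.1352 0.1484]
-0.03 191 -0.023741910551209906 0.020712727682217172 0.1486515101111957
-0.026 539 -0.023594121846038582 0.020563863278985257 0.1485071782543585
-0.022 595 -0.023745872056835 0.020417422338399514 0.14849276010682655
-0.018 706 -0.02365768781942627 0.020629621198095385 0.14848755989136214
-0.014 1043 -0.023471948485254475 0.020580302654545222 0.1484877390318762
-0.01 1168 -0.023096706481273748 0.02005544759022104 0.14841181651561222
-0.006 1430 -0.02308351028783302 0.0199483340713444 0.14847730976203574
-0.002 799 -0.023072845936934202 0.020019025036364414 0.1483835172317121
0.002 663 -0.023042976175423693 0.020007062541709583 0.14828682286795927
0.006 751 -0.023028300720399117 0.029970419667619565 0.14830009851064097
0.01 1179 -0.029456392343438925 0.026401982252768928 0.14824661562107722
0.014 1451 -0.023578581681493415 0.02054083334856572 0.14831006429158522
0.018 1496 -0.023375693342797346 0.02057161418651288 0.14828729504777047
0.022 1458 -0.022078524194072992 0.019042256623712454 0.1485538906729111
```

View pics/st1.png

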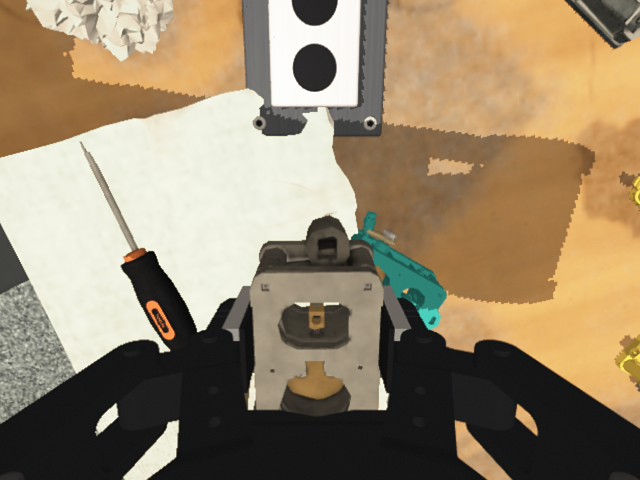

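```bash
python3 -m jog '[[[0,-1,-1.5],[0,0,0],0.5],[[0,-1,-1.5],[0,0,0],0.5],[[0,-1,-1],[0,0,0],0.5],[[0,0,0],[0,0,0],0.5],[[0,0,0],[0,0,0],0.5]]'
python3 -m jog '[[[0,0,0],[0,0,0],0.5],[[0,0,0],[0,0,0],0.5],[[0,0,0],[0,0,0],0.5]]'
python3 - <<'E'
from h import *
p,d,W=look("st2",.493,.0075,[(.018,.027)])
to(.4971,.0213,.24,np.radians(-15.3))
E
```

```text
time: 8.9
eef_pos: [0.452, -0.1473, 0.3369]
eef_rot: [-1.56, 0.21, -0.211]
contact_force: [-0.4, 0.4, -3.9]
width: 0.0428
time: 9.2
eef_pos: [0.4518, -0.1467, 0.3361]
eef_rot: [-1.56, 0.21, -0.208]
contact_force: [0.9, -0.3, -4.6]
width: 0.0426
(0.018, 0.027) 3927 rect [ 0.4853 -0.016 ] [0.0277 0.0543] 74.5 z 0.02293371990844656 mean [ 0.4853 -0.016 ] px [275   0  83  49]
turn y 0.001 shift after turn None
t 9.25 pos [ 0.4518 -0.1468  0.3362] yaw -15.263439517775225 w 0.0427982126497895 F [ 0.1843 -0.0926 -4.0309] tilt [-0.0009  0.0002]
shift now-axes [-0.0489  9.628  17.4066]  shift after-turn axes [-0.06    9.628  17.4065]
```

```bash
python3 -m jog '[[[0,0,2],[0,0,0],0.5],[[0,0,3],[0,0,0],0.5],[[0,0,3],[0,0,0],0.5],[[0,0,2],[0,0,0],0.5],[[0,0,0],[0,0,0],0.5]]'
python3 -m jog '[[[0,0,0],[0,0,0],0.5],[[0,0,0],[0,0,0],0.5],[[0,0,0],[0,0,0],0.5]]'
python3 - <<'E'
from h import *
p,d,W=look("st3",.493,.0075,[(.018,.027)])
to(.4971,.0213,.24,np.radians(-15.3))
E
```

```text
time: 9.75
eef_pos: [0.4786, -0.0486, 0.3366]
eef_rot: [-1.56, 0.207, -0.207]
contact_force: [-0.6, -0.5, -3.3]
width: 0.0428
time: 10.05
eef_pos: [0.4782, -0.0514, 0.3367]
eef_rot: [-1.561, 0.211, -0.21]
contact_force: [-0.2, -0.3, -4.1]
width: 0.043
(0.018, 0.027) 8798 rect [0.4926 0.0093] [0.08   0.0541] 74.5 z 0.02289290167223576 mean [0.493  0.0108] px [277  78  78 117]
turn y -0.001 shift after turn None
t 10.1 pos [ 0.4782 -0.0514  0.3367] yaw -15.367152741163064 w 0.042568355172557255 F [ 0.0862  0.0389 -3.7125] tilt [-0.     -0.0002]
shift now-axes [-0.1021  9.6661  7.5171]  shift after-turn axes [-0.0933  9.6661  7.5172]
```

```bash
python3 -m jog '[[[-0.07,1,2],[0,0,0],0.5],[[0,2.5,3],[0,0,0],0.5],[[0,3,2.5],[0,0,0],0.5],[[0,2.5,0],[0,0,0],0.5],[[0,1,0],[0,0,0],0.5]]'
python3 -m jog '[[[0,0,0],[0,0,0],0.5],[[0,0,0],[0,0,0],0.5],[[0,0,0],[0,0,0],0.5],[[0,0,0],[0,0,0],0.5]]'
python3 - <<'E'
from h import *
to(.4974,.0210,.207,np.radians(-15.4))
E
```

```text
time: 10.6
eef_pos: [0.496, 0.022, 0.234]
eef_rot: [-1.561, 0.214, -0.205]
contact_force: [-0.3, 0.2, -3.8]
width: 0.0427
time: 11.0
eef_pos: [0.4983, 0.0213, 0.2383]
eef_rot: [-1.56, 0.208, -0.213]
contact_force: [-0.2, -0.4, -4.2]
width: 0.0427
turn y 0.001 shift after turn None
t 11.0 pos [0.4983 0.0213 0.2383] yaw -15.342439000392345 w 0.04265510054858535 F [-0.2103 -0.3602 -4.1778] tilt [0.0033 0.0005]
shift now-axes [-0.089   3.1338 -0.0526]  shift after-turn axes [-0.0889  3.1338 -0.0527]
```

```bash
python3 -m jog '[[[-0.04,1,-0.03],[0,0,0],0.5],[[0,1,0],[0,0,0],0.5],[[0,0.6,0],[0,0,0],0.5],[[0,0.3,0],[0,0,0],0.5],[[0,0,0],[0,0,0],0.5]]'
python3 -m jog '[[[0,0,0],[0,0,0],0.5],[[0,0,0],[0,0,0],0.5],[[0,0.1,0],[0,0,0],0.5],[[0,0,0],[0,0,0],0.5]]'
python3 - <<'E'
from h import *
to(.4974,.0210,.206,np.radians(-15.4))
E
```

```text
time: 11.5
eef_pos: [0.4965, 0.0217, 0.2068]
eef_rot: [-1.561, 0.211, -0.208]
contact_force: [0.5, 0.5, -4.4]
width: 0.0427
time: 11.9
eef_pos: [0.497, 0.0216, 0.2068]
eef_rot: [-1.561, 0.209, -0.21]
contact_force: [-0.3, 0.4, -3.8]
width: 0.0427
turn y 0.002 shift after turn None
t 11.9 pos [0.497  0.0216 0.2068] yaw -15.297777810828121 w 0.04265169490940354 F [-0.3208  0.3558 -3.8071] tilt [0.0003 0.    ]
shift now-axes [ 0.0544  0.0816 -0.0466]  shift after-turn axes [ 0.0545  0.0816 -0.0465]
```

```bash
python3 -m jog '[[[0.03,0.1,-0.03],[0,0,0],0.5],[[0,0.05,0],[0,0,0],0.5],[[0,0,0],[0,0,0],0.5]]'
python3 -m jog '[[[0,0,0],[0,0,0],-0.2],[[0,0,0],[0,0,0],-0.4],[[0,0,0],[0,0,0],-0.5],[[0,-1,0],[0,0,0],-0.5],[[0,-2,0],[0,0,0],-0.5]]'
python3 -m jog '[[[0,-3,0],[0,0,0],-0.5],[[0,-3,-2],[0,0,0],-0.5],[[0,-3,-4],[0,0,0],-0.5],[[0,0,-3],[0,0,0],-0.5],[[0,0,0],[0,0,0],-0.5]]'
python3 -m jog '[[[0,0,0],[0,0,0],-0.5],[[0,0,0],[0,0,0],-0.5],[[0,0,0],[0,0,0],-0.5]]'
python3 - <<'E'
from h import *
to(.4974,.0210,.206,np.radians(-15.4))
p,d,W=look("pl1",.493,.009,[(.018,.027),(.050,.065)])
E
```

```text
time: 12.2
eef_pos: [0.4974, 0.0213, 0.2059]
eef_rot: [-1.561, 0.21, -0.21]
contact_force: [-2.8, 0.4, 4.2]
width: 0.0428
time: 12.7
eef_pos: [0.4962, 0.0213, 0.2344]
eef_rot: [-1.561, 0.213, -0.207]
contact_force: [0.4, -0.6, -0.4]
width: 0.064
time: 13.2
eef_pos: [0.4735, -0.0681, 0.3277]
eef_rot: [-1.562, 0.209, -0.216]
contact_force: [-0.3, 1.4, -0.5]
width: 0.064
time: 13.5
eef_pos: [0.4733, -0.0647, 0.3246]
eef_rot: [-1.56, 0.21, -0.208]
contact_force: [-1.0, 0.1, 0.0]
width: 0.064
turn y 0.003 shift after turn None
t 13.5 pos [ 0.4733 -0.0647  0.3246] yaw -15.225929571223384 w 0.06396163785100792 F [-0.9703  0.1291  0.0107] tilt [-0.0013  0.0003]
shift now-axes [ 0.0884 11.8628  8.9001]  shift after-turn axes [ 0.0614 11.8628  8.9003]
(0.018, 0.027) 347 rect [0.4904 0.0287] [0.0149 0.0105] 74.7 z 0.02315193678838301 mean [0.4906 0.0285] px [299  75  17  26]
(0.018, 0.027) 339 rect [0.504  0.0249] [0.015  0.0099] 75.0 z 0.023264441290541005 mean [0.504  0.0249] px [321  75  16  26]
(0.05, 0.065) 7036 rect [0.4927 0.0092] [0.0722 0.0441] 74.7 z 0.05756005133639054 mean [0.4936 0.0116] px [280  47  78 131]
(0.05, 0.065) 31 rect [0.4961 0.0226] [0.0018 0.0047] 75.3 z 0.05255701518648517 mean [0.4961 0.0227] px [314  89   9   4]
```

View pics/pl1.png

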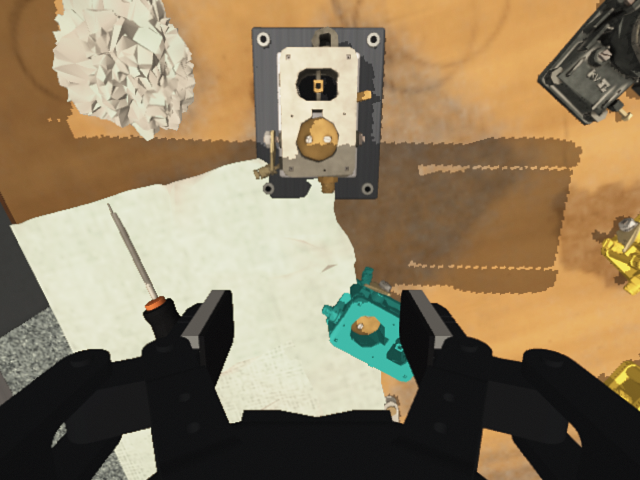

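```bash
python3 -m jog '[[[0,0,0],[0,-0.143,0],-0.5],[[0,0,0],[0,-0.143,0],-0.5],[[0,0,0],[0,-0.143,0],-0.5],[[0,0,0],[0,-0.143,0],-0.5],[[0,0,0],[0,-0.143,0],-0.5]]'
python3 -m jog '[[[0,0,0],[0,-0.143,0],-0.5],[[0,0,0],[0,0,0],-0.5]]'
python3 -c "
from h import *
to(.605,.148,.33,np.radians(34))"
```

```text
time: 14.05
eef_pos: [0.4735, -0.0648, 0.3247]
eef_rot: [-1.541, -0.356, 0.358]
contact_force: [-1.4, 0.2, 0.2]
width: 0.0639
time: 14.25
eef_pos: [0.4735, -0.0649, 0.3248]
eef_rot: [-1.52, -0.463, 0.464]
contact_force: [0.3, 0.1, -0.9]
width: 0.064
turn y -0.001 shift after turn None
t 14.25 pos [ 0.4735 -0.0649  0.3248] yaw 33.917868038971356 w 0.06402362222803883 F [ 0.3466  0.1473 -0.8902] tilt [-0.0005  0.0008]
shift now-axes [22.7945 -0.5272 10.3282]  shift after-turn axes [22.8093 -0.5272 10.2955]
```

```bash
python3 -m jog '[[[2.5,0,1],[0,0,0],-0.5],[[4,0,2],[0,0,0],-0.5],[[4.5,0,2],[0,0,0],-0.5],[[4.5,0,2],[0,0,0],-0.5],[[4,0,2],[0,0,0],-0.5]]'
python3 -m jog '[[[3.3,0,1.3],[0,0,0],-0.5],[[0,0,0],[0,0,0],-0.5],[[0,0,0],[0,0,0],-0.5],[[0,0,0],[0,0,0],-0.5],[[0,0,0],[0,0,0],-0.5]]'
python3 -c "
from h import *
p,d,W=look('sp1',.566,.208,[(.009,.016)])
to(.566,.208,.25)"
```

```text
time: 14.75
eef_pos: [0.5861, 0.1203, 0.325]
eef_rot: [-1.521, -0.461, 0.461]
contact_force: [0.0, -0.2, 0.3]
width: 0.0643
time: 15.25
eef_pos: [0.6048, 0.146, 0.3249]
eef_rot: [-1.521, -0.461, 0.462]
contact_force: [-0.3, 0.4, -0.6]
width: 0.0641
(0.009, 0.016) 4614 rect [0.5634 0.2107] [0.0461 0.0723] 36.7 z 0.012807703219821415 mean [0.5626 0.2119] px [284  61  71 112]
t 15.3 pos [0.6049 0.146  0.3251] yaw 33.75108610306604 w 0.06427697198466613 F [-0.4985 -0.0604 -0.7834] tilt [-0.0007  0.0001]
shift now-axes [0.2206 7.5098 7.3155]  shift after-turn axes [0.2206 7.5098 7.3155]
```

View pics/sp1.png

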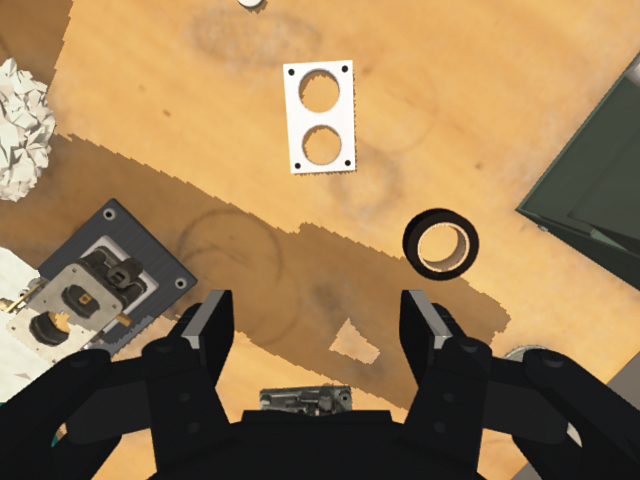

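```bash
python3 -c "
from h import *
to(.5646,.2116,.173,np.radians(36.7))"
```

```text
turn y -0.051 shift after turn None
t 15.3 pos [0.6049 0.146  0.3251] yaw 33.75108610306604 w 0.06427697198466613 F [-0.4985 -0.0604 -0.7834] tilt [-0.0007  0.0001]
shift now-axes [ 0.3092 15.2098  7.6915]  shift after-turn axes [ 0.7045 15.2098  7.6654]
```

```bash
python3 -m jog '[[[0,0,0],[0,-0.051,0],-0.5],[[0.2,1,2.5],[0,0,0],-0.5],[[0.3,3,3],[0,0,0],-0.5],[[0.2,4,2.1],[0,0,0],-0.5],[[0,3,0],[0,0,0],-0.5]]'
python3 -m jog '[[[0,2,0],[0,0,0],-0.5],[[0,0,0],[0,0,0],-0.5],[[0,0,0],[0,0,0],-0.5],[[0,0,0],[0,0,0],-0.5],[[0,0,0],[0,0,0],-0.5]]'
python3 -c "
from h import *
to(.5646,.2116,.173,np.radians(36.7))"
```

```text
time: 15.8
eef_pos: [0.5632, 0.213, 0.2135]
eef_rot: [-1.511, -0.501, 0.505]
contact_force: [0.2, -0.3, -0.9]
width: 0.0639
time: 16.3
eef_pos: [0.5666, 0.212, 0.1974]
eef_rot: [-1.512, -0.505, 0.499]
contact_force: [0.7, 0.9, -0.9]
width: 0.0642
turn y 0.001 shift after turn None
t 16.3 pos [0.5666 0.212  0.1974] yaw 36.74627459575704 w 0.06422581952830038 F [ 0.7208  0.9353 -0.8578] tilt [ 0.0036 -0.0015]
shift now-axes [-0.1946  2.4356  0.0943]  shift after-turn axes [-0.1947  2.4356  0.0941]
```

```bash
python3 -m jog '[[[-0.05,1,0.05],[0,0,0],-0.5],[[0,0.8,0],[0,0,0],-0.5],[[0,0.4,0],[0,0,0],-0.5],[[0,0,0],[0,0,0],-0.5],[[0,0,0],[0,0,0],-0.5]]'
python3 -m jog '[[[0,0,0],[0,0,0],0],[[0,0,0],[0,0,0],0.3],[[0,0,0],[0,0,0],0.5],[[0,0,0],[0,0,0],0.5],[[0,0,0],[0,0,0],0.5]]' 50
python3 -c "
from h import *
to(.5646,.2116,.173,np.radians(36.7))
p,d=snapshot('wrist'); cv2.imwrite('pics/sp2.png',p[:,:,::-1])"
```

```text
time: 16.8
eef_pos: [0.5646, 0.2122, 0.1727]
eef_rot: [-1.512, -0.502, 0.503]
contact_force: [1.1, -0.7, 0.5]
width: 0.064
time: 17.3
eef_pos: [0.5652, 0.2123, 0.1738]
eef_rot: [-1.512, -0.504, 0.502]
contact_force: [-0.4, -0.0, 2.6]
width: 0.0446
turn y 0.001 shift after turn None
t 17.3 pos [0.5652 0.2123 0.1738] yaw 36.78529330084188 w 0.04455929787351687 F [-0.4253 -0.0233  2.5644] tilt [ 0.0013 -0.0005]
shift now-axes [-0.086   0.0796 -0.0203]  shift after-turn axes [-0.0859  0.0796 -0.0204]
```

View pics/sp2.png

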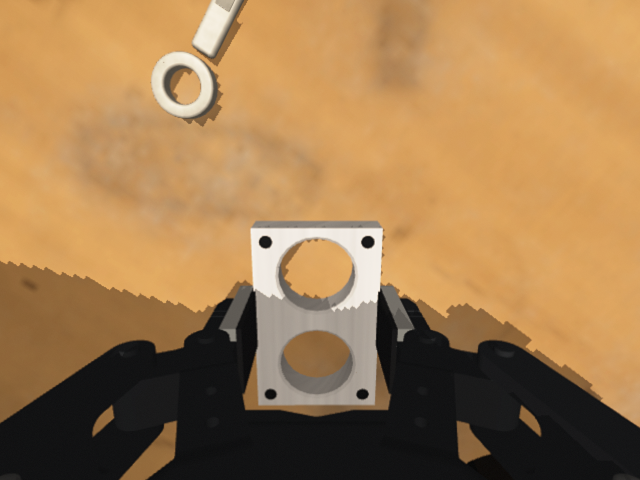

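```bash
python3 -m jog '[[[0,-1,0],[0,0,0],0.5],[[0,-3,0],[0,0,0],0.5],[[0,-4,0],[0,0,0],0.5],[[0,-3,0],[0,0.13,0],0.5],[[0,-1,0],[0,0.13,0],0.5]]'
python3 -m jog '[[[0,0,0],[0,0.13,0],0.5],[[0,0,0],[0,0.13,0],0.5],[[0,0,0],[0,0.13,0],0.5],[[0,0,0],[0,0.13,0],0.5],[[0,0,0],[0,0.128,0],0.5]]'
python3 -m jog '[[[0,0,0],[0,0,0],0.5],[[0,0,0],[0,0,0],0.5]]'
cat >> h.py <<'E'
def held(fn,y0,y1,xw=.03):
    s=status.state(); cm=camera_model("wrist"); p,d=snapshot("wrist"); W=cloud("wrist",d,cm); cv2.imwrite(f"pics/{fn}.png",p[:,:,::-1])
    M=R.from_rotvec(s['eef_rot']).as_matrix(); T=(W-s['eef_pos'])@M
    m=(np.abs(T[...,0])<xw)&(T[...,1]>y0)&(T[...,1]<y1)&(np.abs(T[...,2])<.08)
    ty=np.median(T[m][:,1]); print('med y',ty)
    m&=np.abs(T[...,1]-ty)<.003
    m=cv2.morphologyEx(m.astype(np.uint8),cv2.MORPH_OPEN,np.ones((3,3)))
    n,l,st,_=cv2.connectedComponentsWithStats(m); i=1+np.argmax(st[1:,4])
    pts=T[l==i][:,[0,2]].astype(np.float32); print('held rect tool x,z',cv2.minAreaRect(pts),pts.min(0),pts.max(0),st[i])
E
python3 -c "
from h import *
held('sp3',.135,.165,.0245)
to(.4927,.0092,.30,np.radians(-15.3))"
```

```text
time: 17.85
eef_pos: [0.5659, 0.2125, 0.2978]
eef_rot: [-1.55, -0.301, 0.29]
contact_force: [0.3, -0.8, -0.5]
width: 0.0445
time: 18.35
eef_pos: [0.5641, 0.212, 0.2929]
eef_rot: [-1.561, 0.214, -0.212]
contact_force: [0.5, -0.7, -0.5]
width: 0.0444
time: 18.55
eef_pos: [0.5644, 0.2121, 0.293]
eef_rot: [-1.561, 0.207, -0.206]
contact_force: [0.1, -0.1, -1.8]
width: 0.0445
med y 0.1609506581033498
held rect tool x,z ((-1.230090856552124e-05, -0.0017362423241138458), (0.07302200049161911, 0.04898449778556824), 89.95431518554688) [-0.0245 -0.0383] [0.0245 0.0348] [  251   226   137   180 14500]
turn y 0.003 shift after turn None
t 18.6 pos [0.5645 0.2121 0.2931] yaw -15.110733019462064 w 0.04412609350739219 F [ 0.2798 -0.0407 -1.3443] tilt [-0.0005 -0.0003]
shift now-axes [ -1.6419  -0.6832 -21.4602]  shift after-turn axes [ -1.571   -0.6832 -21.4655]
```

View pics/sp3.png

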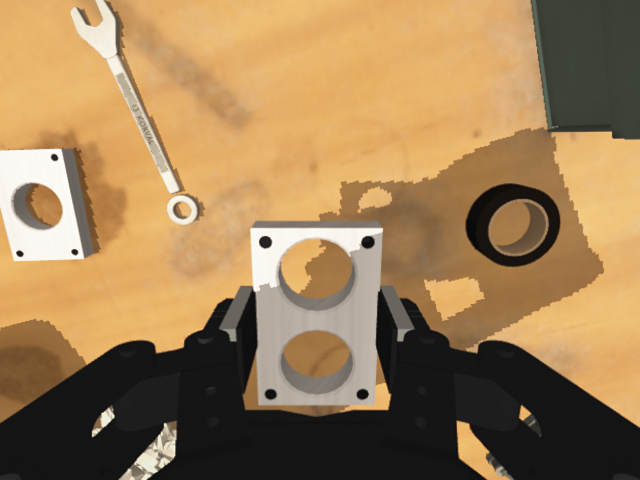

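```bash
python3 -m jog '[[[-0.1,0,-2.5],[0,0,0],0.5],[[-0.2,0,-4],[0,0,0],0.5],[[-0.3,0,-4.5],[0,0,0],0.5],[[-0.3,0,-4.5],[0,0,0],0.5],[[-0.3,0,-4],[0,0,0],0.5]]'
python3 -m jog '[[[0,1,-2],[0,0,0],0.5],[[0,2,0],[0,0,0],0.5],[[0,0,0],[0,0,0],0.5],[[0,0,0],[0,0,0],0.5],[[0,0,0],[0,0,0],0.5]]'
python3 -c "
from h import *
to(.4946,.0104,.231,np.radians(-15.3))"
```

```text
time: 19.1
eef_pos: [0.501, 0.0256, 0.2932]
eef_rot: [-1.561, 0.207, -0.207]
contact_force: [0.4, -0.3, -1.3]
width: 0.0446
time: 19.6
eef_pos: [0.4972, 0.0082, 0.2641]
eef_rot: [-1.561, 0.207, -0.209]
contact_force: [0.1, -0.6, -1.1]
width: 0.0445
turn y 0.002 shift after turn None
t 19.6 pos [0.4972 0.0082 0.2641] yaw -15.16160004743001 w 0.044506833630317044 F [ 0.1355 -0.6038 -1.092 ] tilt [0.0014 0.0003]
shift now-axes [-0.3159  3.3077  0.1375]  shift after-turn axes [-0.3163  3.3077  0.1367]
```

```bash
python3 -m jog '[[[-0.28,1,0.15],[0,0,0],0.5],[[0,1,0],[0,0,0],0.5],[[0,0.8,0],[0,0,0],0.5],[[0,0.3,0],[0,0,0],0.5],[[0,0,0],[0,0,0],0.5]]'
python3 -m jog '[[[0,0,0],[0,0,0],0.5],[[0,0,0],[0,0,0],0.5],[[0,0,0],[0,0,0],0.5]]'
python3 -c "
from h import *
to(.4946,.0104,.2295,np.radians(-15.3))"
```

```text
time: 20.1
eef_pos: [0.4939, 0.0102, 0.2311]
eef_rot: [-1.561, 0.21, -0.207]
contact_force: [-0.3, -0.6, -0.5]
width: 0.0442
time: 20.4
eef_pos: [0.4946, 0.01, 0.2326]
eef_rot: [-1.561, 0.208, -0.21]
contact_force: [0.0, -0.1, 0.1]
width: 0.0447
turn y 0.001 shift after turn None
t 20.4 pos [0.4946 0.01   0.2326] yaw -15.244932998965043 w 0.044702393000830495 F [ 0.031  -0.1499  0.1107] tilt [0.0009 0.0001]
shift now-axes [-0.015   0.3144  0.0394]  shift after-turn axes [-0.015   0.3144  0.0394]
```

```bash
python3 -m jog '[[[0,0.2,0.03],[0,0,0],0.5],[[0,0.1,0],[0,0,0],0.5],[[0,0,0],[0,0,0],0.5],[[0,0,0],[0,0,0],0.5]]'
python3 -m jog '[[[0,0,0],[0,0,0],0.5],[[0,0,0],[0,0,0],-0.2],[[0,0,0],[0,0,0],-0.4],[[0,0,0],[0,0,0],-0.5],[[0,-1,0],[0,0,0],-0.5]]'
python3 -m jog '[[[0,-3,0],[0,0,0],-0.5],[[0,-3,-2],[0,0,0],-0.5],[[0,-3,-4],[0,0,0],-0.5],[[0,0,-1],[0,0,0],-0.5],[[0,0,0],[0,0,0],-0.5]]'
python3 -m jog '[[[0,0,0],[0,0,0],-0.5],[[0,0,0],[0,0,0],-0.5],[[0,0,0],[0,0,0],-0.5]]'
python3 - <<'E'
from h import *
to(.4974,.0210,.206,np.radians(-15.4))
p,d,W=look("pl2",.493,.009,[(.050,.060),(.064,.075)])
E
```

```text
time: 20.8
eef_pos: [0.4945, 0.0103, 0.2295]
eef_rot: [-1.561, 0.209, -0.209]
contact_force: [-0.1, -0.3, 1.8]
width: 0.0443
time: 21.3
eef_pos: [0.4935, 0.0104, 0.2381]
eef_rot: [-1.561, 0.212, -0.206]
contact_force: [0.0, -0.1, -0.2]
width: 0.064
time: 21.8
eef_pos: [0.4761, -0.0583, 0.3306]
eef_rot: [-1.561, 0.209, -0.213]
contact_force: [0.5, 0.7, 0.2]
width: 0.0638
time: 22.1
eef_pos: [0.4756, -0.0563, 0.3278]
eef_rot: [-1.56, 0.21, -0.206]
contact_force: [0.2, -0.6, -0.0]
width: 0.0642
turn y 0.004 shift after turn None
t 22.1 pos [ 0.4756 -0.0563  0.3278] yaw -15.17492520566677 w 0.06419779742074373 F [ 0.1559 -0.6145 -0.0351] tilt [-0.0029  0.0003]
shift now-axes [ 0.1121 12.1817  8.0234]  shift after-turn axes [ 0.0806 12.1817  8.0237]
(0.05, 0.06) 621 rect [0.5    0.0313] [0.0178 0.0278] 61.0 z 0.05762089055328978 mean [0.5006 0.0335] px [296  72  48  39]
(0.05, 0.06) 465 rect [ 0.4878 -0.0145] [0.0155 0.0279] 88.0 z 0.05765657982806183 mean [ 0.4876 -0.0159] px [297 154  46  31]
(0.064, 0.075) 6834 rect [0.4927 0.0092] [0.072  0.0462] 74.8 z 0.0685253792854143 mean [0.4932 0.011 ] px [278  62  84 132]
```

View pics/pl2.png

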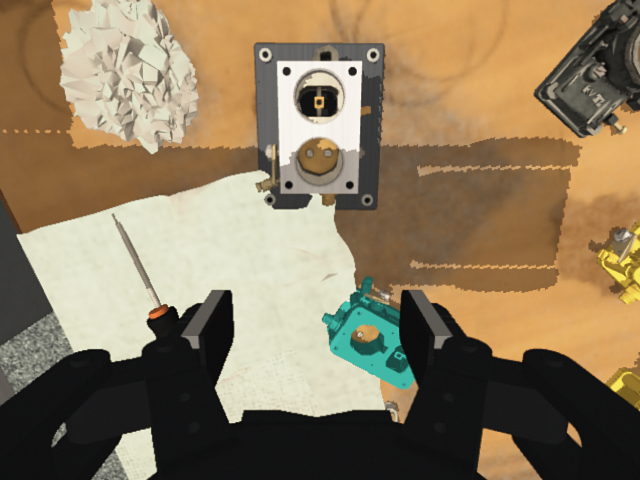

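```bash
python3 -c "
from h import *
to(.3825,.206,.328,np.radians(-8))"
```

```text
turn y -0.125 shift after turn None
t 22.15 pos [ 0.4758 -0.0564  0.328 ] yaw -15.174584726091258 w 0.06410966271757942 F [-0.3092  0.1841 -0.64  ] tilt [-0.0024  0.0002]
shift now-axes [-15.8705   0.043   22.8806]  shift after-turn axes [-12.8886   0.043   24.6836]
```

```bash
python3 -m jog '[[[0,0,0],[0,-0.125,0],-0.5],[[-1.4,0,2.7],[0,0,0],-0.5],[[-2,0,4],[0,0,0],-0.5],[[-2,0,4],[0,0,0],-0.5],[[-2,0,4],[0,0,0],-0.5]]'
python3 -m jog '[[[-2,0,4],[0,0,0],-0.5],[[-2,0,4],[0,0,0],-0.5],[[-1.5,0,2],[0,0,0],-0.5],[[0,0,0],[0,0,0],-0.5],[[0,0,0],[0,0,0],-0.5]]'
python3 -m jog '[[[0,0,0],[0,0,0],-0.5],[[0,0,0],[0,0,0],-0.5]]'
python3 -c "
from h import *
p,d,W=look('ad1',.393,.278,[(.009,.016)])
to(.393,.278,.25)"
```

```text
time: 22.65
eef_pos: [0.4226, 0.1004, 0.3288]
eef_rot: [-1.568, 0.111, -0.11]
contact_force: [0.6, 0.8, -0.2]
width: 0.0642
time: 23.15
eef_pos: [0.3827, 0.2059, 0.3288]
eef_rot: [-1.569, 0.109, -0.109]
contact_force: [0.8, 0.7, 0.5]
width: 0.0641
time: 23.35
eef_pos: [0.3835, 0.2047, 0.3291]
eef_rot: [-1.568, 0.112, -0.112]
contact_force: [0.3, -0.3, -0.1]
width: 0.0642
(0.009, 0.016) 5433 rect [0.3929 0.2781] [0.0724 0.046 ] 76.9 z 0.012847104448618751 mean [0.3932 0.2796] px [282  64  73 112]
t 23.4 pos [0.3835 0.2047 0.3292] yaw -8.184981119450931 w 0.06420897890904856 F [ 1.8103 -0.3404  1.4315] tilt [-0.     -0.0002]
shift now-axes [-0.1067  7.914   7.3957]  shift after-turn axes [-0.1067  7.914   7.3957]
```

View pics/ad1.png

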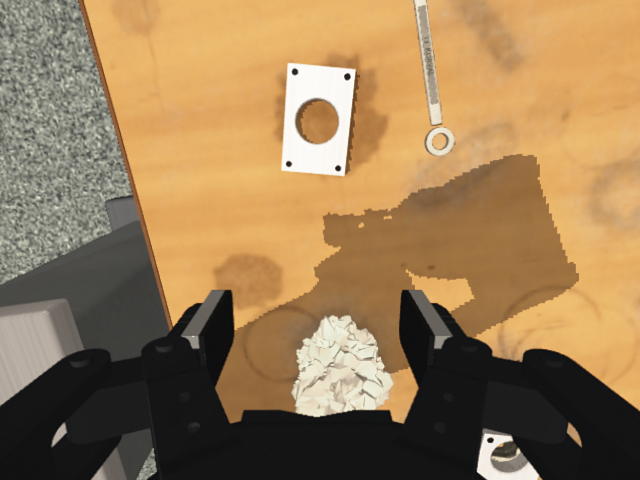

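```bash
python3 -c "
from h import *
to(.3944,.2778,.173,np.radians(-13.1))"
```

```text
turn y 0.086 shift after turn None
t 23.4 pos [0.3835 0.2047 0.3292] yaw -8.184981119450931 w 0.06420897890904856 F [ 1.8103 -0.3404  1.4315] tilt [-0.     -0.0002]
shift now-axes [ 0.0348 15.614   7.3971]  shift after-turn axes [-0.5991 15.614   7.3729]
```

```bash
python3 -m jog '[[[0,0,0],[0,0.086,0],-0.5],[[-0.2,1,2.4],[0,0,0],-0.5],[[-0.2,3,3],[0,0,0],-0.5],[[-0.2,4,2],[0,0,0],-0.5],[[0,3,0],[0,0,0],-0.5]]'
python3 -m jog '[[[0,2,0],[0,0,0],-0.5],[[0,0,0],[0,0,0],-0.5],[[0,0,0],[0,0,0],-0.5],[[0,0,0],[0,0,0],-0.5],[[0,0,0],[0,0,0],-0.5]]'
python3 -c "
from h import *
to(.3944,.2778,.173,np.radians(-13.1))"
```

```text
time: 23.9
eef_pos: [0.3947, 0.2799, 0.218]
eef_rot: [-1.562, 0.177, -0.179]
contact_force: [-0.4, -0.3, -1.1]
width: 0.0643
time: 24.4
eef_pos: [0.3949, 0.2791, 0.201]
eef_rot: [-1.561, 0.176, -0.181]
contact_force: [-0.0, 0.1, -0.3]
width: 0.0639
turn y 0.001 shift after turn None
t 24.4 pos [0.3949 0.2791 0.201 ] yaw -13.038535675669857 w 0.06392087432961453 F [-0.0241  0.0878 -0.2619] tilt [0.0028 0.0023]
shift now-axes [-0.0259  2.7966 -0.1491]  shift after-turn axes [-0.0257  2.7966 -0.1492]
```

```bash
python3 -m jog '[[[0,1,-0.05],[0,0,0],-0.5],[[0,1,0],[0,0,0],-0.5],[[0,0.6,0],[0,0,0],-0.5],[[0,0,0],[0,0,0],-0.5],[[0,0,0],[0,0,0],-0.5]]'
python3 -m jog '[[[0,0,0],[0,0,0],0],[[0,0,0],[0,0,0],0.3],[[0,0,0],[0,0,0],0.5],[[0,0,0],[0,0,0],0.5],[[0,0,0],[0,0,0],0.5]]' 50
python3 -c "
from h import *
to(.3944,.2778,.173,np.radians(-13.1))"
python3 -m jog '[[[0,-1,0],[0,0,0],0.5],[[0,-3,0],[0,0,0],0.5],[[0,-4,0],[0,0,0],0.5],[[0,-3,0],[0,0,0],0.5],[[0,-2,0],[0,0.037,0],0.5]]'
python3 -m jog '[[[0,0,0],[0,0,0],0.5],[[0,0,0],[0,0,0],0.5],[[0,0,0],[0,0,0],0.5]]'
python3 -c "
from h import *
held('ad3',.135,.165,.0245)
to(.4946,.0104,.27,np.radians(-15.3))"
```

```text
time: 24.9
eef_pos: [0.3935, 0.2783, 0.1727]
eef_rot: [-1.564, 0.179, -0.177]
contact_force: [-0.4, -0.3, 0.3]
width: 0.0641
time: 25.4
eef_pos: [0.3942, 0.2787, 0.1738]
eef_rot: [-1.563, 0.177, -0.179]
contact_force: [0.5, 0.5, 3.5]
width: 0.0448
turn y 0.002 shift after turn None
t 25.4 pos [0.3942 0.2787 0.1738] yaw -13.00934088548855 w 0.0448402859892449 F [0.494  0.4668 3.474 ] tilt [0.0011 0.001 ]
shift now-axes [ 0.042   0.0799 -0.082 ]  shift after-turn axes [ 0.0422  0.0799 -0.0819]
time: 25.9
eef_pos: [0.3939, 0.2786, 0.306]
eef_rot: [-1.559, 0.206, -0.21]
contact_force: [0.5, 0.0, -0.6]
width: 0.0446
time: 26.2
eef_pos: [0.3927, 0.2779, 0.3013]
eef_rot: [-1.563, 0.209, -0.205]
contact_force: [0.0, 0.2, -1.1]
width: 0.0444
med y 0.16092259296392242
held rect tool x,z ((-1.341104507446289e-06, -0.0009181313216686249), (0.048990726470947266, 0.0727701410651207), 0.00247364304959774) [-0.0245 -0.0373] [0.0245 0.0355] [  251   225   138   179 17323]
turn y 0.003 shift after turn None
t 26.25 pos [0.3928 0.2779 0.3011] yaw -15.108420984424507 w 0.04446359145043406 F [-0.4917  0.4988 -0.8308] tilt [-0.0031 -0.0028]
shift now-axes [ 16.8153   3.1279 -23.1649]  shift after-turn axes [ 16.8927   3.1279 -23.1086]
```

View pics/ad3.png

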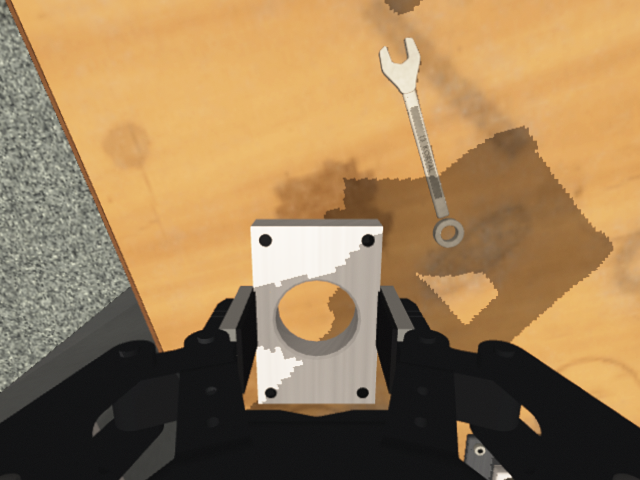

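```bash
python3 -m jog '[[[1,0,-1.4],[0,0,0],0.5],[[2.5,0,-3.4],[0,0,0],0.5],[[2.5,0,-3.4],[0,0,0],0.5],[[2.5,0,-3.4],[0,0,0],0.5],[[2.5,0,-3.4],[0,0,0],0.5]]'
python3 -m jog '[[[2.5,0,-3.4],[0,0,0],0.5],[[2.2,1,-3.2],[0,0,0],0.5],[[1.1,1.5,-1.6],[0,0,0],0.5],[[0,0,0],[0,0,0],0.5],[[0,0,0],[0,0,0],0.5]]'
python3 -m jog '[[[0,0,0],[0,0,0],0.5],[[0,0,0],[0,0,0],0.5],[[0,0,0],[0,0,0],0.5]]'
python3 -c "
from h import *
to(.4944,.0096,.243,np.radians(-15.3))"
```

```text
time: 26.75
eef_pos: [0.4604, 0.1034, 0.3015]
eef_rot: [-1.561, 0.209, -0.204]
contact_force: [0.6, 0.6, -0.9]
width: 0.0447
time: 27.25
eef_pos: [0.4945, 0.0106, 0.2765]
eef_rot: [-1.56, 0.212, -0.205]
contact_force: [0.0, 0.2, -0.9]
width: 0.0445
time: 27.55
eef_pos: [0.4953, 0.0116, 0.2787]
eef_rot: [-1.561, 0.205, -0.207]
contact_force: [-0.2, 0.2, -0.7]
width: 0.0448
turn y 0.005 shift after turn None
t 27.55 pos [0.4953 0.0116 0.2787] yaw -15.030229366259368 w 0.04479756447964278 F [-0.2344  0.1503 -0.6735] tilt [0.0008 0.0002]
shift now-axes [-0.0395  3.5677 -0.2155]  shift after-turn axes [-0.0385  3.5677 -0.2157]
```

```bash
python3 -m jog '[[[-0.03,1,-0.2],[0,0.004,0],0.5],[[0,1,0],[0,0,0],0.5],[[0,1,0],[0,0,0],0.5],[[0,0.4,0],[0,0,0],0.5],[[0,0,0],[0,0,0],0.5]]'
python3 -m jog '[[[0,0,0],[0,0,0],0.5],[[0,0,0],[0,0,0],0.5],[[0,0,0],[0,0,0],0.5]]'
python3 -c "
from h import *
to(.4944,.0096,.2415,np.radians(-15.3))"
```

```text
time: 28.05
eef_pos: [0.4938, 0.0088, 0.2427]
eef_rot: [-1.561, 0.213, -0.208]
contact_force: [-0.8, 0.6, -0.6]
width: 0.0441
time: 28.35
eef_pos: [0.4949, 0.0087, 0.2447]
eef_rot: [-1.561, 0.21, -0.211]
contact_force: [0.2, 0.9, -1.5]
width: 0.0448
turn y -0.001 shift after turn None
t 28.35 pos [0.4949 0.0087 0.2447] yaw -15.358007549333147 w 0.04475203111672883 F [ 0.2495  0.9214 -1.5127] tilt [0.0011 0.0002]
shift now-axes [-0.0685  0.3217  0.0717]  shift after-turn axes [-0.0685  0.3217  0.0718]
```

```bash
python3 -m jog '[[[-0.03,0.2,0.06],[0,0,0],0.5],[[0,0.12,0],[0,0,0],0.5],[[0,0,0],[0,0,0],0.5],[[0,0,0],[0,0,0],0.5]]'
python3 -m jog '[[[0,0,0],[0,0,0],0.5],[[0,0,0],[0,0,0],-0.2],[[0,0,0],[0,0,0],-0.4],[[0,0,0],[0,0,0],-0.5],[[0,-1,0],[0,0,0],-0.5]]'
python3 -m jog '[[[0,-3,0],[0,0,0],-0.5],[[0,-3,-2],[0,0,0],-0.5],[[0,-3,-4],[0,0,0],-0.5],[[0,0,-1],[0,0,0],-0.5],[[0,0,0],[0,0,0],-0.5]]'
python3 -m jog '[[[0,0,0],[0,0,0],-0.5],[[0,0,0],[0,0,0],-0.5],[[0,0,0],[0,0,0],-0.5]]'
python3 - <<'E'
from h import *
p,d,W=look("pl3",.493,.009,[(.062,.073),(.076,.088)])
to(.63,.0,.33,np.radians(45))
E
```

```text
time: 28.75
eef_pos: [0.4946, 0.0095, 0.2414]
eef_rot: [-1.56, 0.21, -0.211]
contact_force: [0.1, 0.5, 3.2]
width: 0.0448
time: 29.25
eef_pos: [0.4934, 0.0095, 0.2497]
eef_rot: [-1.561, 0.213, -0.207]
contact_force: [0.3, -0.0, -0.7]
width: 0.0639
time: 29.75
eef_pos: [0.4759, -0.0592, 0.3423]
eef_rot: [-1.561, 0.21, -0.215]
contact_force: [0.3, 1.2, -0.6]
width: 0.0639
time: 30.05
eef_pos: [0.4755, -0.0571, 0.3396]
eef_rot: [-1.56, 0.212, -0.207]
contact_force: [-0.4, -0.5, 0.7]
width: 0.0639
(0.062, 0.073) 1122 rect [0.4932 0.0091] [0.019  0.0306] 75.7 z 0.0685281781262362 mean [0.4934 0.0094] px [294 112  52  34]
(0.076, 0.088) 8395 rect [0.493  0.0092] [0.0725 0.0461] 74.8 z 0.08057350196346064 mean [0.4936 0.0109] px [278  59  84 134]
turn y -1.052 shift after turn None
t 30.1 pos [ 0.4756 -0.0572  0.3398] yaw -15.284507467484387 w 0.06422551900318481 F [-0.5226 -0.1996  1.0313] tilt [-0.0024  0.0002]
shift now-axes [13.384   0.9493  9.5888]  shift after-turn axes [14.9623  0.9493 -6.8709]
```

View pics/pl3.png

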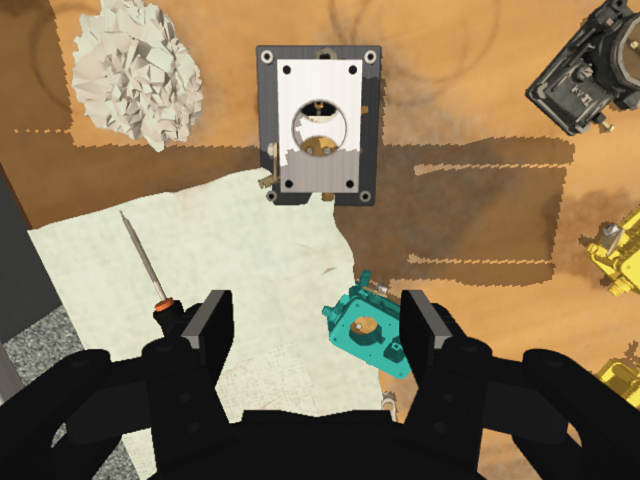

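```bash
python3 -m jog '[[[0,0,0],[0,-0.132,0],-1],[[0,0,0],[0,-0.132,0],-1],[[0,0,0],[0,-0.132,0],-1],[[0,0,0],[0,-0.132,0],-1],[[0,0,0],[0,-0.132,0],-1]]'
python3 -m jog '[[[0,0,0],[0,-0.132,0],-1],[[0,0,0],[0,0,0],-1]]'
python3 -c "
from h import *
to(.735,-.064,.37,np.radians(30))"
```

```text
time: 30.6
eef_pos: [0.4759, -0.0575, 0.3403]
eef_rot: [-1.547, -0.312, 0.313]
contact_force: [-0.4, -0.2, -0.1]
width: 0.0855
time: 30.8
eef_pos: [0.4758, -0.0575, 0.3404]
eef_rot: [-1.531, -0.41, 0.412]
contact_force: [0.5, -0.5, 0.0]
width: 0.0852
turn y 0.001 shift after turn None
t 30.8 pos [ 0.4758 -0.0575  0.3404] yaw 30.058587724747134 w 0.08523382847947682 F [ 0.5224 -0.5143  0.021 ] tilt [-0.0008  0.001 ]
shift now-axes [ 22.1043  -2.9904 -13.5368]  shift after-turn axes [ 22.1181  -2.9904 -13.5142]
```

```bash
python3 -m jog '[[[1.7,-0.5,-1],[0,0,0],-1],[[3.4,-0.5,-2.1],[0,0,0],-1],[[3.4,-0.5,-2.1],[0,0,0],-1],[[3.4,-0.5,-2.1],[0,0,0],-1],[[3.4,-0.5,-2.1],[0,0,0],-1]]'
python3 -m jog '[[[3.4,-0.5,-2.1],[0,0,0],-1],[[3.4,0,-2],[0,0,0],-1],[[0,0,0],[0,0,0],-1],[[0,0,0],[0,0,0],-1],[[0,0,0],[0,0,0],-1]]'
python3 -m jog '[[[0,0,0],[0,0,0],-1],[[0,0,0],[0,0,0],-1]]'
python3 -c "
from h import *
p,d,W=look('ho1',.70,-.003,[(.003,.011),(.041,.0475)],r=.08)
for q in ['horn_flange','horn_mouth']: print([(np.round(x['centre'],4),round(x['confidence'],2)) for x in pinpoint('wrist',q)])
to(.735,-.064,.37,np.radians(30))"
```

```text
time: 31.3
eef_pos: [0.6569, -0.0624, 0.3654]
eef_rot: [-1.531, -0.408, 0.409]
contact_force: [-0.6, -0.6, 0.1]
width: 0.0853
time: 31.8
eef_pos: [0.734, -0.064, 0.3703]
eef_rot: [-1.531, -0.408, 0.411]
contact_force: [-0.6, -0.0, -0.2]
width: 0.0855
time: 32.0
eef_pos: [0.7339, -0.0643, 0.3718]
eef_rot: [-1.532, -0.411, 0.41]
contact_force: [0.2, 0.6, 0.4]
width: 0.0854
(0.003, 0.011) 124 rect [ 0.6604 -0.0235] [0.0036 0.0265] 37.7 z 0.006440065858931032 mean [ 0.6602 -0.0235] px [262 110   7  34]
(0.003, 0.011) 120 rect [ 0.6899 -0.0329] [0.0206 0.0052] 30.1 z 0.006346684391564467 mean [ 0.6908 -0.0326] px [279 152  25   7]
(0.041, 0.0475) 418 rect [0.7127 0.0108] [0.0185 0.0451] 47.3 z 0.04591134770414179 mean [0.7134 0.012 ] px [324  93  34  62]
(0.041, 0.0475) 404 rect [ 0.692  -0.0099] [0.0175 0.0439] 42.0 z 0.04579003034781853 mean [ 0.6912 -0.0109] px [293  99  30  61]
[(array([ 0.6943, -0.0019,  0.0035]), 0.77)]
[(array([0.7028, 0.005 , 0.0446]), 0.75)]
turn y 0.0 shift after turn None
t 32.15 pos [ 0.7343 -0.0644  0.3717] yaw 30.003885916422472 w 0.08518872185915446 F [-0.5549 -0.1372  0.1196] tilt [ 0.0005 -0.0004]
shift now-axes [ 0.0796  0.1706 -0.0015]  shift after-turn axes [ 0.0796  0.1706 -0.0015]
```

View pics/ho1.png

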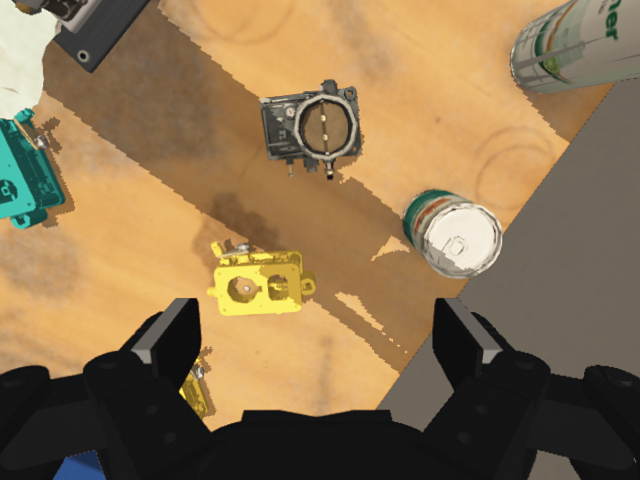

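```bash
python3 - <<'E'
from h import *
W=np.load('ho1_W.npy'); p=cv2.imread('pics/ho1.png')
cv2.imwrite('pics/ho1z.png',cv2.resize(p[70:190,245:375],None,fx=6,fy=6,interpolation=cv2.INTER_CUBIC)[:600,:780])
m=(np.hypot(W[...,0]-.7025,W[...,1])<.03)&(W[...,2]>.0425)&(W[...,2]<.0478)
from scipy.optimize import least_squares
P=W[m][:,:2]
f=lambda q:np.hypot(P[:,0]-q[0],P[:,1]-q[1])-q[2]
r=least_squares(f,[.7025,0,.021],loss='soft_l1',f_scale=.001); print(r.x,len(P))
# minrect of everything above 3.5mm, in frame of yaw
m=(np.hypot(W[...,0]-.694,W[...,1])<.06)&(W[...,2]>.004)&(W[...,2]<.0095)
vis=p[70:190,245:375].copy(); vis[m[70:190,245:375]]=(0,0,255)
cv2.imwrite('pics/ho1f.png',cv2.resize(vis,None,fx=5,fy=5,interpolation=cv2.INTER_NEAREST))
E
```

```text
[0.703  0.0001 0.0218] 1050
```

View pics/ho1z.png

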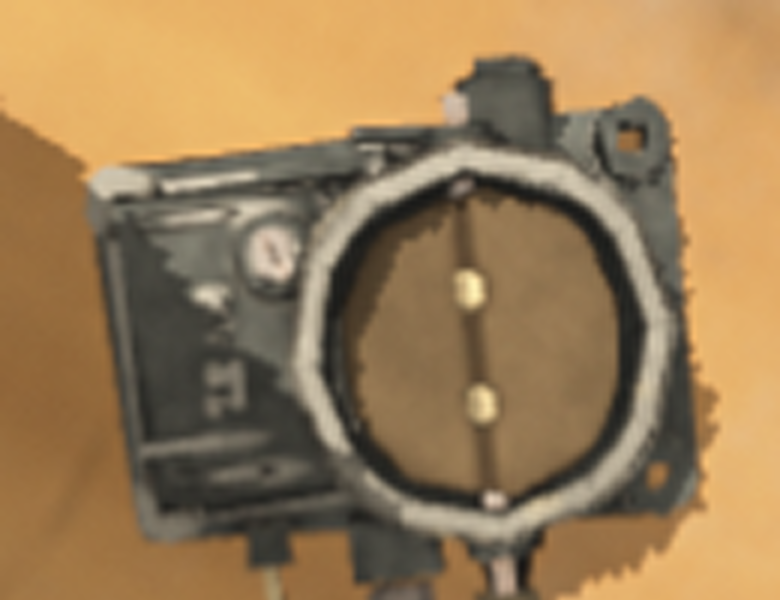

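View pics/ho1f.png

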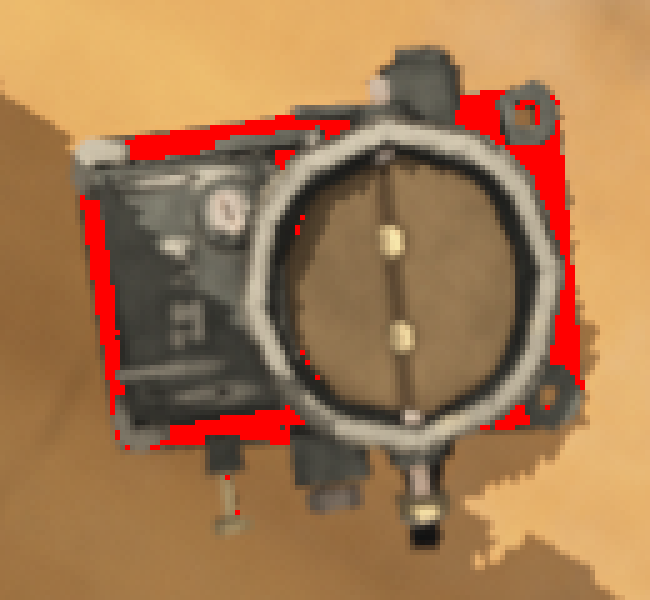

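```bash
python3 - <<'E'
from h import *
W=np.load('ho1_W.npy')
m=((np.hypot(W[...,0]-.694,W[...,1])<.06)&(W[...,2]>.004)&(W[...,2]<.0095)).astype(np.uint8)
n,l,st,_=cv2.connectedComponentsWithStats(m)
P=np.vstack([W[l==i] for i in range(1,n) if st[i,4]>=25])[:,:2].astype(np.float32)
r=cv2.minAreaRect(P); print(r)
for a in [r[2],r[2]-90]:
    c=np.array(r[0]); x=np.array([np.cos(np.radians(a)),np.sin(np.radians(a))]); y=np.array([-x[1],x[0]])
    d=np.array([.703,.0001])-c; print(a,d@x,d@y)
E
```

```text
((0.6926501989364624, -0.0033567026257514954), (0.07958044111728668, 0.051415566354990005), 36.98018264770508)
36.98018264770508 0.010347213115221124 -0.0034644416355130514
-53.01981735229492 0.0034644416355130523 0.010347213115221125
```

```bash
python3 - <<'E'
from h import *
W=np.load('ho1_W.npy')
a=np.radians(37); x=np.array([np.cos(a),np.sin(a)]); z=np.array([-x[1],x[0]])
D=W[...,:2]-np.array([.7042,.001]); X=D@x; Z=D@z
m=(W[...,2]>.055)&(W[...,2]<.3)&(np.abs(X)<.2)&(np.abs(Z)<.15)
for zz in np.arange(-.14,.14,.02):
  for s in (-1,1):
    k=m&(np.abs(Z-zz)<.01)&(X*s>0)
    if k.sum()>5: print(round(zz,2),s,k.sum(),'min|x|',np.abs(X[k]).min(),'zmax',W[k][:,2].max())
to(.7042,.001,.24,a)
E
```

```text
-0.14 1 5244 min|x| 0.12840002055596997 zmax 0.16893707316394768
-0.12 1 5113 min|x| 0.06617237067610193 zmax 0.1586238713580483
-0.1 1 5238 min|x| 0.05795043399974702 zmax 0.13754634497182355
-0.08 -1 780 min|x| 0.05924750222824191 zmax 0.2724112773162802
-0.08 1 11825 min|x| 0.01955679157556383 zmax 0.28283691532655725
-0.06 -1 26385 min|x| 3.5428222558323834e-08 zmax 0.2986082030283715
-0.06 1 20938 min|x| 3.993685183263251e-06 zmax 0.29844780198981885
-0.04 -1 11210 min|x| 7.694426605842987e-05 zmax 0.29881115874884556
0.0 1 880 min|x| 0.16002921780953305 zmax 0.1203155735193667
0.02 1 3512 min|x| 0.14977814716831123 zmax 0.13218831266528458
0.04 1 2613 min|x| 0.1491024499462179 zmax 0.13162794816803422
0.06 1 151 min|x| 0.15632409048793927 zmax 0.0844149594345453
0.1 -1 141 min|x| 0.1722177834373832 zmax 0.07589415402301403
turn y -0.122 shift after turn None
t 32.15 pos [ 0.7343 -0.0644  0.3717] yaw 30.003885916422472 w 0.08518872185915446 F [-0.5549 -0.1372  0.1196] tilt [ 0.0005 -0.0004]
shift now-axes [ 0.6559 13.1677  7.1734]  shift after-turn axes [ 1.5247 13.1677  7.0401]
```

```bash
python3 -m jog '[[[0,0,0],[0,-0.122,0],-0.6],[[0.3,0,1.5],[0,0,0],-0.6],[[0.6,0,3],[0,0,0],-0.6],[[0.6,1,2.5],[0,0,0],-0.6],[[0,2,0],[0,0,0],-0.6]]'
python3 -m jog '[[[0,3,0],[0,0,0],-0.6],[[0,3,0],[0,0,0],-0.6],[[0,2,0],[0,0,0],-0.6],[[0,0,0],[0,0,0],-0.6],[[0,0,0],[0,0,0],-0.6]]'
python3 -m jog '[[[0,0,0],[0,0,0],-0.6],[[0,0,0],[0,0,0],-0.6],[[0,0,0],[0,0,0],-0.6]]'
python3 -c "
from h import *
p,d,W=look('ho2',.70,-.003,[(.041,.0475)],r=.08)
to(.7042,.001,.196,np.radians(37))"
```

```text
time: 32.65
eef_pos: [0.7038, 0.0046, 0.3435]
eef_rot: [-1.51, -0.509, 0.503]
contact_force: [0.0, -1.0, 0.7]
width: 0.0682
time: 33.15
eef_pos: [0.7043, 0.0012, 0.2611]
eef_rot: [-1.511, -0.505, 0.505]
contact_force: [0.3, -0.1, 0.3]
width: 0.0678
time: 33.45
eef_pos: [0.7052, 0.0005, 0.2629]
eef_rot: [-1.512, -0.508, 0.503]
contact_force: [0.0, 1.2, 0.0]
width: 0.0682
(0.041, 0.0475) 2179 rect [ 0.7032 -0.0002] [0.0469 0.0474] 21.6 z 0.04579346764908246 mean [0.7025 0.0005] px [267 220  94  91]
(0.041, 0.0475) 76 rect [ 0.7218 -0.0253] [0.0076 0.0011] 37.0 z 0.04410853144627318 mean [ 0.7219 -0.0252] px [306 319  15   6]
turn y -0.0 shift after turn None
t 33.5 pos [0.7051 0.0005 0.2625] yaw 36.99535800373049 w 0.06854906670159322 F [0.6703 0.9758 0.157 ] tilt [ 0.0017 -0.0015]
shift now-axes [-0.0517  6.6489  0.0988]  shift after-turn axes [-0.0517  6.6489  0.0988]
```

View pics/ho2.png

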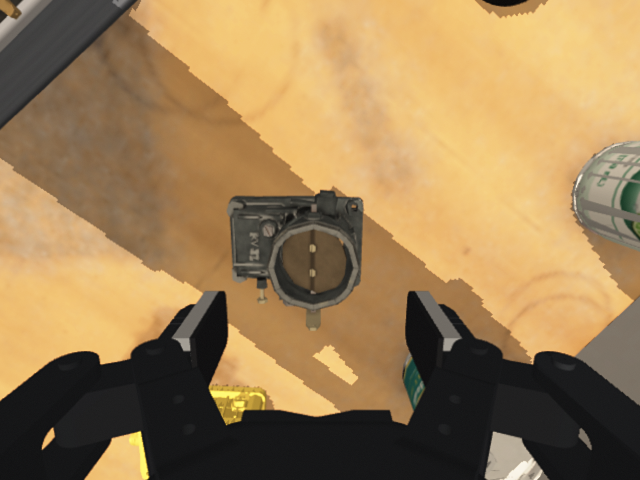

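```bash
python3 -m jog '[[[-0.04,1,0.05],[0,0,0],-0.6],[[0,2,0],[0,0,0],-0.6],[[0,2,0],[0,0,0],-0.6],[[0,1.1,0],[0,0,0],-0.6],[[0,0.4,0],[0,0,0],-0.6]]'
python3 -m jog '[[[0,0,0],[0,0,0],-0.6],[[0,0,0],[0,0,0],-0.6],[[0,0,0],[0,0,0],-0.6]]'
python3 -c "
from h import *
W=np.load('ho2_W.npy')
m=((np.hypot(W[...,0]-.694,W[...,1])<.06)&(W[...,2]>.004)&(W[...,2]<.0095)).astype(np.uint8)
n,l,st,_=cv2.connectedComponentsWithStats(m)
P=np.vstack([W[l==i] for i in range(1,n) if st[i,4]>=25])[:,:2].astype(np.float32)
print(cv2.minAreaRect(P))
to(.7042,.001,.196,np.radians(37))
p,d=snapshot('wrist'); cv2.imwrite('pics/ho3.png',p[:,:,::-1])"
```

```text
time: 34.0
eef_pos: [0.7029, 0.0008, 0.1934]
eef_rot: [-1.509, -0.503, 0.509]
contact_force: [0.7, -0.8, 0.3]
width: 0.0684
time: 34.3
eef_pos: [0.7047, 0.0006, 0.1975]
eef_rot: [-1.512, -0.508, 0.504]
contact_force: [-0.0, 0.4, -1.0]
width: 0.0683
((0.6922789216041565, -0.0032144710421562195), (0.08007349818944931, 0.05124826729297638), 37.329254150390625)
turn y 0.0 shift after turn None
t 34.3 pos [0.7047 0.0006 0.1975] yaw 37.013873644088626 w 0.0682508811149889 F [-0.0185  0.4232 -1.0215] tilt [ 0.0019 -0.0017]
shift now-axes [-0.0206  0.1464  0.0603]  shift after-turn axes [-0.0206  0.1464  0.0603]
```

View pics/ho3.png

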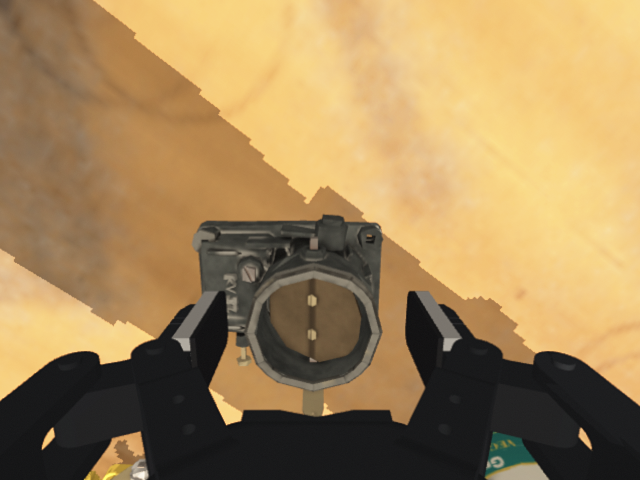

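```bash
python3 -m jog '[[[0,0.1,0.03],[0,0,0],-0.3],[[0,0,0],[0,0,0],0],[[0,0,0],[0,0,0],0.4],[[0,0,0],[0,0,0],0.5],[[0,0,0],[0,0,0],0.5]]' 60
python3 -m jog '[[[0,0,0],[0,0,0],0.5],[[0,0,0],[0,0,0],0.5]]'
python3 -c "
from h import *
to(.7042,.001,.196,np.radians(37))"
python3 -m jog '[[[0,-1,0],[0,0,0],0.5],[[0,-2,0],[0,0,0],0.5],[[0,-3,0],[0,0,0],0.5],[[0,-3,0],[0,0,0],0.5],[[0,-2,0],[0,0,0],0.5]]'
python3 -m jog '[[[0,-2,0],[0,0,0],0.5],[[0,0,0],[0,0,0],0.5],[[0,0,0],[0,0,0],0.5],[[0,0,0],[0,0,0],0.5]]'
python3 -c "
from h import *
to(.7042,.001,.196,np.radians(37))
p,d=snapshot('wrist'); cv2.imwrite('pics/ho4.png',p[:,:,::-1]); np.save('ho4_d.npy',d)"
```

```text
time: 34.85
eef_pos: [0.704, 0.0009, 0.1959]
eef_rot: [-1.511, -0.506, 0.506]
contact_force: [-3.0, -0.7, 5.7]
width: 0.0445
time: 35.05
eef_pos: [0.704, 0.0008, 0.1959]
eef_rot: [-1.511, -0.506, 0.506]
contact_force: [-3.1, -0.1, 5.5]
width: 0.0441
turn y 0.0 shift after turn None
t 35.05 pos [0.704  0.0008 0.1959] yaw 37.02071581841667 w 0.04406062976319252 F [-3.0815 -0.1257  5.5281] tilt [-0.     -0.0004]
shift now-axes [ 0.0268 -0.008  -0.0007]  shift after-turn axes [ 0.0268 -0.008  -0.0007]
time: 35.55
eef_pos: [0.7043, 0.001, 0.3084]
eef_rot: [-1.512, -0.509, 0.503]
contact_force: [1.0, 0.3, -3.8]
width: 0.0446
time: 35.95
eef_pos: [0.703, 0.0011, 0.323]
eef_rot: [-1.509, -0.503, 0.508]
contact_force: [-0.3, -0.3, -4.7]
width: 0.0445
turn y 0.0 shift after turn None
t 35.95 pos [0.703  0.0011 0.323 ] yaw 37.01633319339472 w 0.04450439893753057 F [-0.3156 -0.2685 -4.7307] tilt [-0.0026  0.0024]
shift now-axes [ 0.1272 12.6949 -0.1124]  shift after-turn axes [ 0.1272 12.6949 -0.1124]
```

View pics/ho4.png

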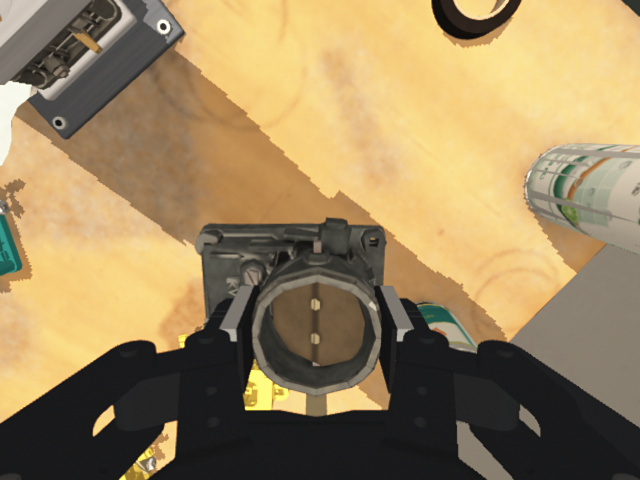

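```bash
python3 -m jog '[[[0,-1,0],[0,-0.1,0],0.5],[[0,0,0],[0,-0.14,0],0.5],[[0,0,0],[0,-0.14,0],0.5],[[0,0,0],[0,-0.14,0],0.5],[[0,0,0],[0,-0.14,0],0.5]]'
python3 -m jog '[[[0,0,0],[0,0,0],0.5],[[0,0,0],[0,0,0],0.5]]'
python3 -c "
from h import *
to(.4992,.0181,.33,np.radians(74.8))"
```

```text
time: 36.5
eef_pos: [0.7032, 0.001, 0.3327]
eef_rot: [-1.318, -1.014, 1.018]
contact_force: [-0.1, -0.9, -4.5]
width: 0.0443
time: 36.7
eef_pos: [0.7034, 0.001, 0.3335]
eef_rot: [-1.322, -1.008, 1.011]
contact_force: [-0.3, -0.8, -4.7]
width: 0.0438
turn y -0.002 shift after turn None
t 36.7 pos [0.7034 0.001  0.3335] yaw 74.66096350315564 w 0.043840647603587246 F [-0.3074 -0.8035 -4.6566] tilt [-0.0004  0.0024]
shift now-axes [-3.753   0.3974 20.1471]  shift after-turn axes [-3.7041  0.3974 20.1561]
```

```bash
python3 -m jog '[[[-0.5,0,1.5],[0,0,0],0.5],[[-1,0,3],[0,0,0],0.5],[[-1,0,3],[0,0,0],0.5],[[-1,0,3],[0,0,0],0.5],[[-0.2,0,1.5],[0,0,0],0.5]]'
python3 -m jog '[[[0,0,0],[0,0,0],0.5],[[0,0,0],[0,0,0],0.5],[[0,0,0],[0,0,0],0.5],[[0,0,0],[0,0,0],0.5]]'
python3 -c "
from h import *
to(.4992,.0181,.33,np.radians(74.8))
p,d,W=look('ho5',.493,.009,[(.076,.088)])
to(.4992,.0181,.33,np.radians(74.8))
"
```

```text
time: 37.2
eef_pos: [0.5756, -0.0034, 0.3339]
eef_rot: [-1.321, -1.007, 1.012]
contact_force: [0.5, -1.0, -5.0]
width: 0.0444
time: 37.6
eef_pos: [0.5792, -0.0035, 0.3353]
eef_rot: [-1.324, -1.012, 1.011]
contact_force: [0.5, 0.4, -4.0]
width: 0.0442
turn y 0.0 shift after turn None
t 37.6 pos [ 0.5792 -0.0035  0.3353] yaw 74.80002506843833 w 0.044236221057231837 F [ 0.5443  0.4142 -4.0466] tilt [ 0.0002 -0.001 ]
shift now-axes [-0.0167  0.518   8.2891]  shift after-turn axes [-0.0167  0.518   8.2891]
(0.076, 0.088) 9366 rect [0.4924 0.0092] [0.0726 0.0458] 74.8 z 0.08050649755399965 mean [0.4916 0.0094] px [229  50 136  90]
turn y 0.0 shift after turn None
t 37.65 pos [ 0.5791 -0.0034  0.3351] yaw 74.80688351849676 w 0.044294058321726816 F [ 0.2603 -0.5516 -4.7769] tilt [ 0.0001 -0.0007]
shift now-axes [-0.0158  0.5075  8.2769]  shift after-turn axes [-0.0168  0.5075  8.2769]
```

View pics/ho5.png

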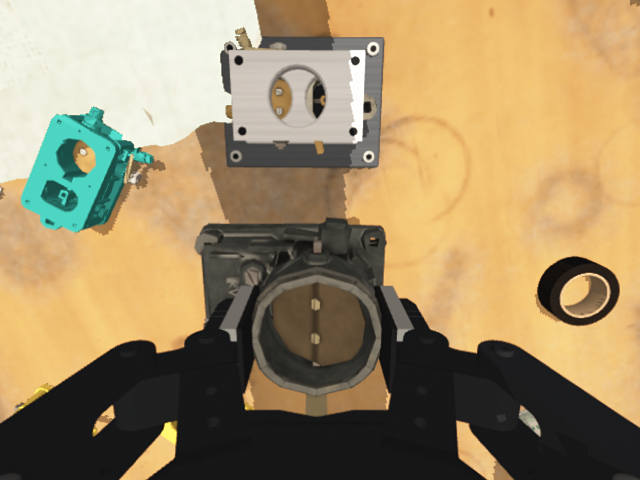

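```bash
python3 - <<'E'
from h import *
from scipy.optimize import least_squares
s=status.state(); W=np.load('ho5_W.npy'); M=R.from_rotvec(s['eef_rot']).as_matrix(); T=(W-s['eef_pos'])@M
m=(np.hypot(T[...,0]+.0015,T[...,2])<.03)&(T[...,1]>.145)&(T[...,1]<.156)
print(np.percentile(T[m][:,1],[5,50,95]))
P=T[m&(np.abs(T[...,1]-.151)<.003)][:,[0,2]]
f=lambda q:np.hypot(P[:,0]-q[0],P[:,1]-q[1])-q[2]
r=least_squares(f,[0,0,.021],loss='soft_l1',f_scale=.001); print('rim',r.x,len(P))
m=(np.abs(T[...,1]-.19)<.004)&(np.abs(T[...,0])<.08)&(np.abs(T[...,2])<.06)
q=T[m]; print('flange',len(q),np.percentile(q,[.5,99.5],axis=0), np.median(q[:,1]))
to(.498,.0202,.278,np.radians(74.8))
E
```

```text
[0.148  0.1502 0.1553]
rim [0.     0.001  0.0217] 5173
flange 2683 [[-0.0503  0.1861 -0.012 ]
 [ 0.0295  0.1938  0.0298]] 0.18948582540606496
turn y 0.0 shift after turn None
t 37.65 pos [ 0.5791 -0.0034  0.3351] yaw 74.80688351849676 w 0.044294058321726816 F [ 0.2603 -0.5516 -4.7769] tilt [ 0.0001 -0.0007]
shift now-axes [0.1549 5.7074 8.4512]  shift after-turn axes [0.1539 5.7074 8.4512]
```

```bash
python3 -m jog '[[[0,0,1.5],[0,0,0],0.5],[[0.03,0,2.5],[0,0,0],0.5],[[0,0,2.5],[0,0,0],0.5],[[0,1,2],[0,0,0],0.5],[[0,1.5,0],[0,0,0],0.5]]'
python3 -m jog '[[[0,1,0],[0,0,0],0.5],[[0,0,0],[0,0,0],0.5],[[0,0,0],[0,0,0],0.5],[[0,0,0],[0,0,0],0.5],[[0,0,0],[0,0,0],0.5]]'
python3 -c "
from h import *
to(.4975,.019,.277,np.radians(74.8))"
```

```text
time: 38.15
eef_pos: [0.495, 0.0198, 0.3102]
eef_rot: [-1.322, -1.012, 1.012]
contact_force: [0.1, 0.1, -4.6]
width: 0.0443
time: 38.65
eef_pos: [0.4971, 0.019, 0.3008]
eef_rot: [-1.324, -1.013, 1.011]
contact_force: [1.3, -0.5, -4.1]
width: 0.0442
turn y 0.0 shift after turn None
t 38.65 pos [0.4971 0.019  0.3008] yaw 74.82021550782879 w 0.04419285621483768 F [ 1.2945 -0.4662 -4.1347] tilt [ 0.0002 -0.0016]
shift now-axes [ 0.0066  2.3819 -0.0371]  shift after-turn axes [ 0.0066  2.3819 -0.0371]
```

```bash
python3 -m jog '[[[0,0.8,0],[0,0,0],0.5],[[0,0.8,0],[0,0,0],0.5],[[0,0.4,0],[0,0,0],0.5],[[0,0.2,0],[0,0,0],0.5],[[0,0,0],[0,0,0],0.5]]'
python3 -m jog '[[[0,0,0],[0,0,0],0.5],[[0,0,0],[0,0,0],0.5],[[0,0,0],[0,0,0],0.5],[[0,0.1,0],[0,0,0],0.5],[[0,0,0],[0,0,0],0.5]]'
python3 -c "
from h import *
to(.4975,.019,.276,np.radians(74.8))"
```

```text
time: 39.15
eef_pos: [0.496, 0.0192, 0.2773]
eef_rot: [-1.322, -1.011, 1.013]
contact_force: [-0.1, 0.0, -4.3]
width: 0.0443
time: 39.65
eef_pos: [0.4963, 0.0192, 0.277]
eef_rot: [-1.323, -1.012, 1.012]
contact_force: [0.3, 0.3, -4.4]
width: 0.0443
turn y 0.0 shift after turn None
t 39.65 pos [0.4963 0.0192 0.277 ] yaw 74.82783671431314 w 0.044285088574204885 F [ 0.3241  0.339  -4.4077] tilt [-0.      0.0001]
shift now-axes [ 0.0136  0.0985 -0.1212]  shift after-turn axes [ 0.0136  0.0985 -0.1212]
```

```bash
python3 -m jog '[[[0,0.1,-0.1],[0,0,0],0.5],[[0,0.05,0],[0,0,0],0.5],[[0,0,0],[0,0,0],0.5],[[0,0,0],[0,0,0],0.5]]'
python3 -m jog '[[[0,0,0],[0,0,0],0],[[0,0,0],[0,0,0],-0.2],[[0,0,0],[0,0,0],-0.4],[[0,0,0],[0,0,0],-0.6],[[0,0,0],[0,0,0],-0.6]]'
python3 -m jog '[[[0,-1,0],[0,0,0],-0.6],[[0,-2,0],[0,0,0],-0.6],[[0,-3,0],[0,0,0],-0.6],[[0,-2,-2],[0,0,0],-0.6],[[0,0,-4],[0,0,0],-0.6]]'
python3 -m jog '[[[0,0,-1.5],[0,0,0],-0.6],[[0,0,0],[0,0,0],-0.6],[[0,0,0],[0,0,0],-0.6],[[0,0,0],[0,0,0],-0.6]]'
cat > horn.py <<'E'
from h import *
from scipy.optimize import least_squares
import sys
fn=sys.argv[1]
p,d,W=look(fn,.493,.009,[(.122,.129)],r=.07)
to(.4976,.019,.276,np.radians(74.8))
m=(np.hypot(W[...,0]-.495,W[...,1]-.019)<.035)&(W[...,2]>.1225)&(W[...,2]<.1275)
P=W[m][:,:2]
f=lambda q:np.hypot(P[:,0]-q[0],P[:,1]-q[1])-q[2]
print('rim',least_squares(f,[.495,.019,.021],loss='soft_l1',f_scale=.001).x,len(P),np.median(W[m][:,2]))
m=((np.hypot(W[...,0]-.494,W[...,1]-.009)<.06)&(W[...,2]>.083)&(W[...,2]<.0895)).astype(np.uint8)
n,l,st,_=cv2.connectedComponentsWithStats(m)
L=[W[l==i] for i in range(1,n) if st[i,4]>=20]
if L: print('flange',cv2.minAreaRect(np.vstack(L)[:,:2].astype(np.float32)))
E
python3 horn.py pl4
```

```text
time: 40.05
eef_pos: [0.4975, 0.0189, 0.2758]
eef_rot: [-1.323, -1.012, 1.012]
contact_force: [0.4, 0.1, -2.8]
width: 0.0441
time: 40.55
eef_pos: [0.4976, 0.0189, 0.2759]
eef_rot: [-1.324, -1.013, 1.012]
contact_force: [-0.2, 0.2, 0.4]
width: 0.068
time: 41.05
eef_pos: [0.5559, 0.0036, 0.3605]
eef_rot: [-1.327, -1.018, 1.009]
contact_force: [0.9, 0.7, 0.8]
width: 0.0686
time: 41.45
eef_pos: [0.5687, -0.0004, 0.3551]
eef_rot: [-1.322, -1.011, 1.013]
contact_force: [-1.1, 0.5, -0.4]
width: 0.0685
(0.122, 0.129) 2353 rect [0.4976 0.0192] [0.0466 0.0468] 89.5 z 0.12558549404584218 mean [0.4963 0.0194] px [269  69  97 102]
(0.122, 0.129) 12 rect [0.5277 0.0074] [0.0011 0.0017] 75.0 z 0.12593233752788563 mean [0.5276 0.0074] px [309 185   3   4]
turn y 0.001 shift after turn None
t 41.5 pos [ 0.5687 -0.0004  0.3552] yaw 74.84740997595603 w 0.06837915952321019 F [-0.5938 -0.7357 -0.3747] tilt [-0.0002  0.0013]
shift now-axes [0.0115 7.9291 7.3597]  shift after-turn axes [0.0054 7.9291 7.3597]
rim [0.4977 0.0192 0.0218] 2372 0.1255778715998641
flange ((0.4927949607372284, 0.009428832679986954), (0.08028783649206161, 0.05430927872657776), 74.62950897216797)
```

View pics/pl4.png

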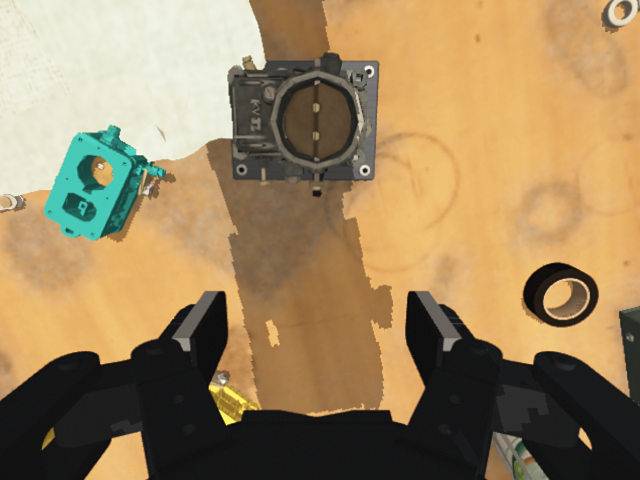

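```bash
python3 -m jog '[[[-2,0,0.2],[0,0,0],-0.6],[[-4.5,0,0.4],[0,0,0],-0.6],[[-4.5,0,0.4],[0,0,0],-0.6],[[-4.5,0,0.4],[0,0,0],-0.6],[[-4.5,0,0.4],[0,0,0],-0.6]]'
python3 -m jog '[[[-4.5,0,0.4],[0,0,0],-0.6],[[-4.5,0,0.4],[0,0,0],-0.6],[[-3.5,0,0.4],[0,0,0],-0.6],[[-1.4,0,0.4],[0,0,0],-0.6],[[0,0,0],[0,0,0],-0.6]]'
python3 -m jog '[[[0,0,0],[0,0,0],-0.6],[[0,0,0],[0,0,0],-0.6],[[0,0,0],[0,0,0],-0.6]]'
python3 - <<'E'
from h import *
p,d,W=look("ca1",.381,-.299,[(.007,.016),(.024,.04)],r=.05)
to(.448,-.318,.355,np.radians(74.8))
E
```

```text
time: 42.0
eef_pos: [0.4985, -0.1897, 0.3556]
eef_rot: [-1.322, -1.013, 1.013]
contact_force: [0.6, -0.6, 0.6]
width: 0.0679
time: 42.5
eef_pos: [0.447, -0.3197, 0.3554]
eef_rot: [-1.323, -1.01, 1.01]
contact_force: [0.3, 0.4, -0.0]
width: 0.0687
time: 42.8
eef_pos: [0.4488, -0.3175, 0.3554]
eef_rot: [-1.322, -1.014, 1.013]
contact_force: [-0.1, -0.4, 0.5]
width: 0.0683
(0.007, 0.016) 3088 rect [ 0.3697 -0.2904] [0.047  0.0717] 43.8 z 0.00869335987224723 mean [ 0.3729 -0.2925] px [285  64  75  95]
(0.007, 0.016) 14 rect [ 0.3456 -0.2791] [0.0023 0.0022] 74.6 z 0.007425043929697145 mean [ 0.3456 -0.2791] px [328  74   4   4]
(0.024, 0.04) 564 rect [ 0.3784 -0.2997] [0.0185 0.0183] 75.0 z 0.028767603189963825 mean [ 0.3786 -0.2996] px [302 113  26  27]
turn y 0.003 shift after turn None
t 42.85 pos [ 0.4487 -0.3177  0.3555] yaw 74.94643639417838 w 0.0680755863547901 F [-0.4337 -0.6216  0.6023] tilt [0.0003 0.0001]
shift now-axes [-0.0474  0.0458  0.0645]  shift after-turn axes [-0.0476  0.0458  0.0644]
```

View pics/ca1.png

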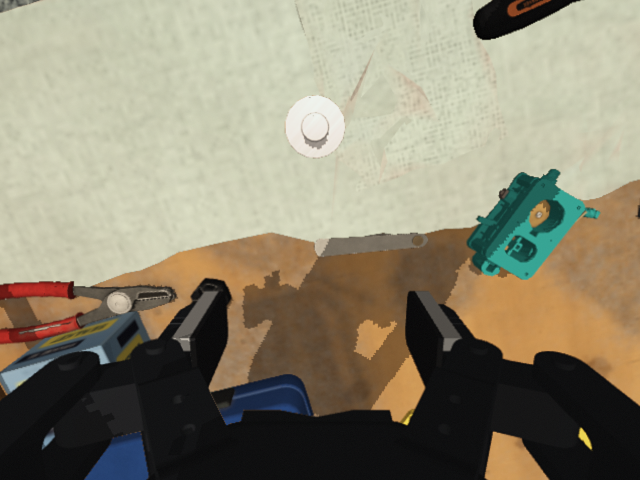

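```bash
python3 -c "
from h import *
to(.3784,-.2997,.184)"
```

```text
t 42.85 pos [ 0.4487 -0.3177  0.3555] yaw 74.94643639417838 w 0.0680755863547901 F [-0.4337 -0.6216  0.6023] tilt [0.0003 0.0001]
shift now-axes [-0.0937 17.1463  7.2597]  shift after-turn axes [-0.0937 17.1463  7.2597]
```

```bash
python3 -m jog '[[[-0.03,1,1.5],[0,0,0],-0.4],[[-0.03,2,2.5],[0,0,0],-0.4],[[-0.03,3,2.2],[0,0,0],-0.4],[[0,3,1],[0,0,0],-0.4],[[0,3,0],[0,0,0],-0.4]]'
python3 -m jog '[[[0,1.5,0],[0,0,0],-0.4],[[0,0.5,0],[0,0,0],-0.4],[[0,0,0],[0,0,0],-0.4],[[0,0,0],[0,0,0],-0.4],[[0,0,0],[0,0,0],-0.4]]'
python3 -m jog '[[[0,0,0],[0,0,0],-0.4],[[0,0,0],[0,0,0],-0.4]]'
python3 -c "
from h import *
p,d,W=look('ca2',.381,-.299,[(.024,.04)],r=.05)
to(.3784,-.2997,.184)"
```

```text
time: 43.35
eef_pos: [0.3776, -0.2997, 0.2345]
eef_rot: [-1.322, -1.012, 1.012]
contact_force: [0.2, -0.1, 0.5]
width: 0.0599
time: 43.85
eef_pos: [0.3792, -0.3015, 0.2169]
eef_rot: [-1.326, -1.013, 1.012]
contact_force: [-0.3, 0.8, 0.2]
width: 0.0596
time: 44.05
eef_pos: [0.3787, -0.3013, 0.2162]
eef_rot: [-1.324, -1.012, 1.012]
contact_force: [-0.0, 0.6, -1.0]
width: 0.0601
(0.024, 0.04) 1544 rect [ 0.3787 -0.3   ] [0.0196 0.0195] 36.2 z 0.02879701277671777 mean [ 0.3781 -0.2997] px [298 269  45  44]
t 44.1 pos [ 0.3786 -0.3012  0.2161] yaw 74.82634998338527 w 0.059895157620866765 F [ 1.0716 -0.5135  0.1109] tilt [-0.0006 -0.0009]
shift now-axes [0.1418 3.2065 0.0624]  shift after-turn axes [0.1418 3.2065 0.0624]
```

View pics/ca2.png

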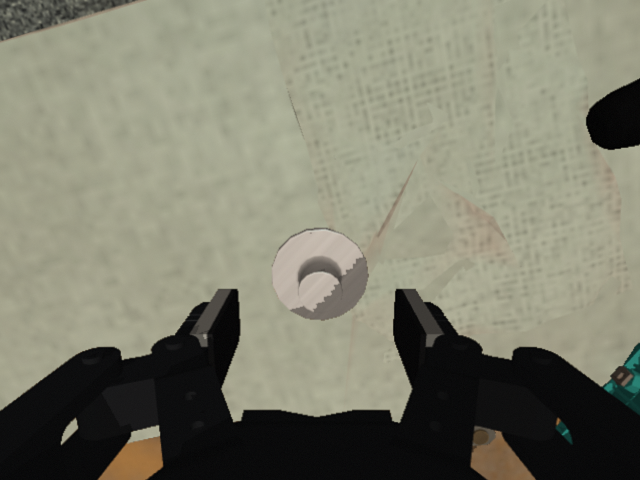

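```bash
python3 -m jog '[[[0.12,1,0.03],[0,0,0],-0.4],[[0,1,0],[0,0,0],-0.4],[[0,0.8,0],[0,0,0],-0.4],[[0,0.35,0],[0,0,0],-0.4],[[0,0,0],[0,0,0],-0.4]]'
python3 -m jog '[[[0,0,0],[0,0,0],-0.2],[[0,0,0],[0,0,0],0.1],[[0,0,0],[0,0,0],0.4],[[0,0,0],[0,0,0],0.8],[[0,0,0],[0,0,0],0.9]]' 40
python3 -m jog '[[[0,0,0],[0,0,0],0.9],[[0,0,0],[0,0,0],0.9]]'
python3 -c "
from h import *
to(.3784,-.2997,.184)"
python3 -m jog '[[[0,-1,0],[0,0,0],0.9],[[0,-2,0],[0,0,0],0.9],[[0,-4,0],[0,0,0],0.9],[[0,-4,0],[0,0,0],0.9],[[0,-4,0],[0,0,0],0.9]]'
python3 -m jog '[[[0,-2,0],[0,0,0],0.9],[[0,0,0],[0,0,0],0.9],[[0,0,0],[0,0,0],0.9],[[0,0,0],[0,0,0],0.9]]'
python3 -c "
from h import *
p,d,W=look('ca3',.381,-.299,[(.024,.04)],r=.05)
to(.4977,.0192,.34)"
```

```text
time: 44.6
eef_pos: [0.378, -0.2993, 0.1828]
eef_rot: [-1.32, -1.011, 1.012]
contact_force: [0.5, 0.4, 0.7]
width: 0.0599
time: 45.1
eef_pos: [0.3787, -0.3001, 0.1846]
eef_rot: [-1.324, -1.012, 1.012]
contact_force: [0.0, -0.1, 2.2]
width: 0.0183
time: 45.3
eef_pos: [0.3787, -0.3001, 0.1846]
eef_rot: [-1.324, -1.012, 1.012]
contact_force: [0.1, 0.8, 4.5]
width: 0.0184
t 45.3 pos [ 0.3787 -0.3001  0.1846] yaw 74.82794751901143 w 0.01835780766368571 F [0.1048 0.7832 4.5086] tilt [-0.0006 -0.0009]
shift now-axes [0.0277 0.0557 0.0416]  shift after-turn axes [0.0277 0.0557 0.0416]
time: 45.8
eef_pos: [0.3779, -0.2992, 0.3352]
eef_rot: [-1.321, -1.012, 1.012]
contact_force: [0.1, -1.3, -0.8]
width: 0.0183
time: 46.2
eef_pos: [0.3777, -0.299, 0.3517]
eef_rot: [-1.318, -1.011, 1.012]
contact_force: [-1.5, -0.2, 0.5]
width: 0.0184
t 46.25 pos [ 0.3777 -0.299   0.3515] yaw 74.82467808005528 w 0.018244959245108536 F [ 0.0077 -0.1279 -2.5749] tilt [0.0025 0.0041]
shift now-axes [33.8502  1.2239 -3.2554]  shift after-turn axes [33.8502  1.2239 -3.2554]
```

View pics/ca3.png

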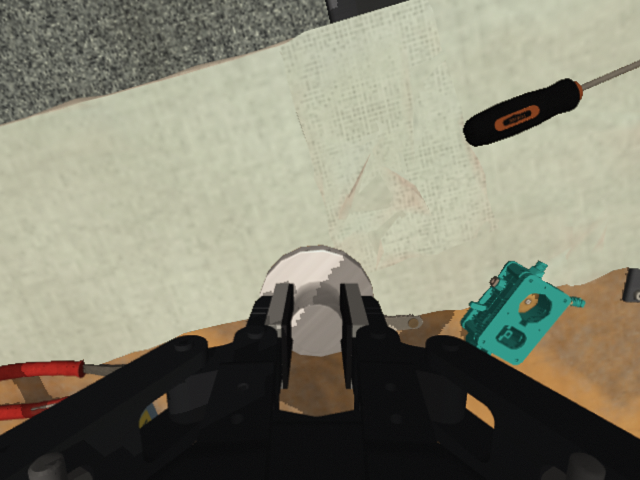

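```bash
python3 -m jog '[[[2,0,-0.2],[0,0,0],0.9],[[4,0,-0.4],[0,0,0],0.9],[[4.5,0,-0.4],[0,0,0],0.9],[[4.5,0,-0.4],[0,0,0],0.9],[[4.5,0,-0.4],[0,0,0],0.9]]'
python3 -m jog '[[[4.5,0,-0.4],[0,0,0],0.9],[[4.5,0,-0.4],[0,0,0],0.9],[[3.5,0,-0.4],[0,0,0],0.9],[[1.7,0,-0.2],[0,0,0],0.9],[[0,0,0],[0,0,0],0.9]]'
python3 -m jog '[[[0,0,0],[0,0,0],0.9],[[0,0,0],[0,0,0],0.9],[[0,0,0],[0,0,0],0.9],[[0,0,0],[0,0,0],0.9]]'
python3 -c "
from h import *
to(.4977,.0192,.3095,np.radians(74.8))"
```

```text
time: 46.75
eef_pos: [0.4465, -0.1145, 0.352]
eef_rot: [-1.32, -1.009, 1.012]
contact_force: [0.2, -0.9, -0.1]
width: 0.018
time: 47.25
eef_pos: [0.4974, 0.0192, 0.352]
eef_rot: [-1.319, -1.012, 1.016]
contact_force: [-0.4, -0.2, -0.3]
width: 0.0185
time: 47.65
eef_pos: [0.4973, 0.0163, 0.3539]
eef_rot: [-1.323, -1.011, 1.011]
contact_force: [-0.7, 0.2, -0.8]
width: 0.0181
turn y -0.001 shift after turn None
t 47.65 pos [0.4973 0.0163 0.3539] yaw 74.74005339416985 w 0.018069493972558512 F [-0.6595  0.1566 -0.7845] tilt [-0.0001  0.0002]
shift now-axes [0.2945 4.4407 0.0421]  shift after-turn axes [0.2946 4.4407 0.0418]
```

```bash
python3 -m jog '[[[0.28,1,0.04],[0,0,0],0.9],[[0,1,0],[0,0,0],0.9],[[0,0.8,0],[0,0,0],0.9],[[0,0.5,0],[0,0,0],0.9],[[0,0,0],[0,0,0],0.9]]'
python3 -m jog '[[[0,0,0],[0,0,0],0.9],[[0,0,0],[0,0,0],0.9],[[0,0,0],[0,0,0],0.9],[[0,0,0],[0,0,0],0.9]]'
python3 -c "
from h import *
to(.4977,.0192,.3086,np.radians(74.8))"
```

```text
time: 48.15
eef_pos: [0.4973, 0.02, 0.3194]
eef_rot: [-1.321, -1.01, 1.014]
contact_force: [-0.2, 0.0, -0.2]
width: 0.0184
time: 48.55
eef_pos: [0.4981, 0.0199, 0.3214]
eef_rot: [-1.323, -1.013, 1.012]
contact_force: [0.2, -0.2, -1.7]
width: 0.0187
turn y 0.001 shift after turn None
t 48.55 pos [0.4981 0.0199 0.3214] yaw 74.83041208697196 w 0.018669208262046752 F [ 0.1836 -0.1948 -1.6832] tilt [ 0.0001 -0.0008]
shift now-axes [-0.0766  1.2831  0.0171]  shift after-turn axes [-0.0766  1.2831  0.0171]
```

```bash
python3 -m jog '[[[-0.05,0.4,0],[0,0,0],0.9],[[0,0.4,0],[0,0,0],0.9],[[0,0.2,0],[0,0,0],0.9],[[0,0.1,0],[0,0,0],0.9],[[0,0,0],[0,0,0],0.9]]'
python3 -m jog '[[[0,0,0],[0,0,0],0.9],[[0,0,0],[0,0,0],0.9],[[0,0,0],[0,0,0],0.9]]'
python3 -c "
from h import *
to(.4977,.0192,.3086,np.radians(74.8))"
```

```text
time: 49.05
eef_pos: [0.4976, 0.0194, 0.3096]
eef_rot: [-1.322, -1.011, 1.012]
contact_force: [-0.6, 0.0, -1.0]
width: 0.0183
time: 49.35
eef_pos: [0.4978, 0.0194, 0.3102]
eef_rot: [-1.323, -1.012, 1.012]
contact_force: [0.0, -0.6, -1.3]
width: 0.0179
turn y 0.001 shift after turn None
t 49.35 pos [0.4978 0.0194 0.3102] yaw 74.82933895079901 w 0.017942026644740056 F [ 0.0336 -0.626  -1.2536] tilt [ 0.     -0.0004]
shift now-axes [-0.0238  0.1575  0.0082]  shift after-turn axes [-0.0238  0.1575  0.0082]
```

```bash
python3 -m jog '[[[0,0.1,0],[0,0,0],0.9],[[0,0.06,0],[0,0,0],0.9],[[0,0,0],[0,0,0],0.9],[[0,0,0],[0,0,0],0.9]]'
python3 -m jog '[[[0,0,0],[0,0,0],0.6],[[0,0,0],[0,0,0],0.4],[[0,0,0],[0,0,0],0.2],[[0,0,0],[0,0,0],0],[[0,0,0],[0,0,0],0]]'
python3 -m jog '[[[0,-1,0],[0,0,0],-0.2],[[0,-2,0],[0,0,0],-0.4],[[0,-3,0],[0,0,0],-0.4],[[0,-2,-2],[0,0,0],-0.4],[[0,0,-4],[0,0,0],-0.4]]'
python3 -m jog '[[[0,0,-1.5],[0,0,0],-0.4],[[0,0,0],[0,0,0],-0.4],[[0,0,0],[0,0,0],-0.4],[[0,0,0],[0,0,0],-0.4]]'
python3 -c "
from h import *
p,d,W=look('pl5',.495,.015,[(.083,.09),(.129,.136),(.148,.16)],r=.06)
to(.4977,.0192,.3086,np.radians(74.8))
p,d=snapshot('scene'); cv2.imwrite('pics/scene5.png',cv2.resize(p[180:360,230:430],None,fx=3,fy=3)[:,:,::-1])"
```

```text
time: 49.75
eef_pos: [0.4979, 0.0194, 0.3088]
eef_rot: [-1.323, -1.012, 1.012]
contact_force: [-1.0, 1.3, 2.2]
width: 0.018
time: 50.25
eef_pos: [0.4977, 0.0194, 0.3082]
eef_rot: [-1.323, -1.012, 1.012]
contact_force: [0.0, -0.7, -0.2]
width: 0.0422
time: 50.75
eef_pos: [0.5563, 0.0041, 0.3936]
eef_rot: [-1.327, -1.018, 1.009]
contact_force: [0.4, 0.1, 1.7]
width: 0.0601
time: 51.15
eef_pos: [0.5693, 0.0001, 0.3881]
eef_rot: [-1.322, -1.011, 1.013]
contact_force: [-0.1, -0.1, -0.4]
width: 0.0603
(0.083, 0.09) 178 rect [ 0.4638 -0.0002] [0.0268 0.0036] 74.7 z 0.08602548986591418 mean [ 0.4632 -0.0019] px [253  77  42   6]
(0.083, 0.09) 173 rect [ 0.5077 -0.0157] [0.0201 0.0048] 74.1 z 0.08611912742202898 mean [ 0.5077 -0.0147] px [256 149  30   8]
(0.129, 0.136) 4701 rect [0.498  0.0198] [0.0472 0.047 ] 30.8 z 0.13303615683687323 mean [0.4976 0.0197] px [275  77  85  90]
(0.129, 0.136) 12 rect [0.5285 0.0098] [0.0012 0.0019] 74.6 z 0.13043932415787596 mean [0.5284 0.0098] px [313 178   3   4]
(0.148, 0.16) 1210 rect [0.4977 0.0196] [0.0189 0.019 ] 74.8 z 0.15297436909490997 mean [0.4978 0.0196] px [298 101  38  40]
turn y 0.001 shift after turn None
t 51.2 pos [0.5692 0.0001 0.3882] yaw 74.84508992250164 w 0.0596975273546746 F [ 0.7754 -0.3895  0.4819] tilt [-0.0001  0.0012]
shift now-axes [-0.0269  7.9641  7.3928]  shift after-turn axes [-0.0327  7.9641  7.3928]
```

View pics/pl5.png

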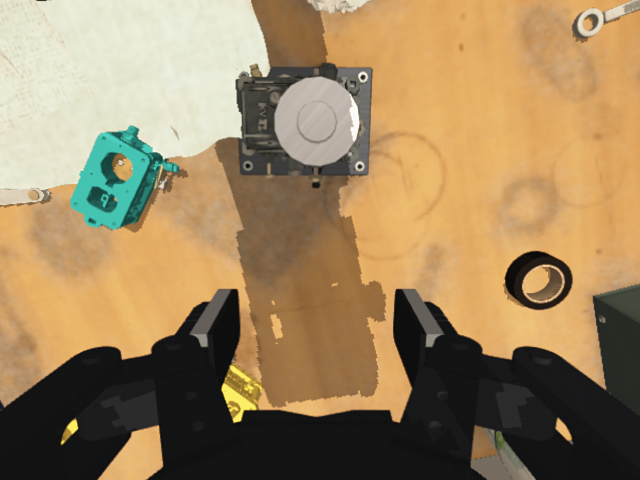

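View pics/scene5.png

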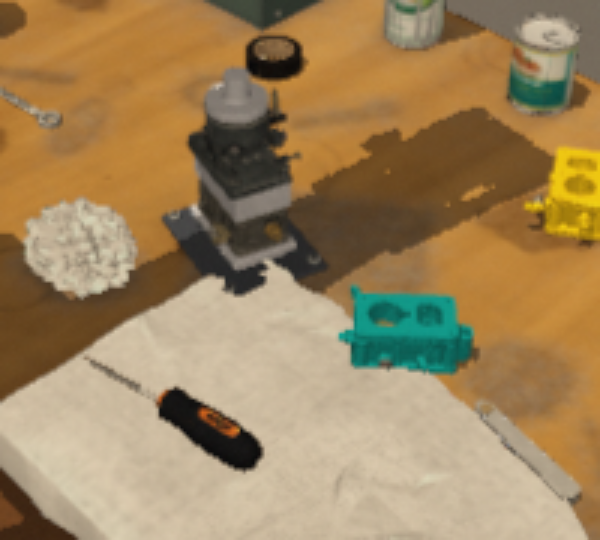

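The stack stands complete. The cover is at (.498, .0197) with the mouth at (.4977, .0192), and it lies level on the rim (disc at px (317,120)).

```bash
python3 -c "
from station import ticket
print(ticket.close_job())"
```

```text
the job is handed in; nothing more can be done
None
```

I built the stack in the order asked: body on the stand, two-hole plate, one-hole plate, air horn flange-down, then the round cover on the mouth. I handed the job in at about 51 s, with the gripper open and clear of everything. No verdict was reported.

These are the wrist-camera checks of each piece after it was released, on a calibration good to about 2 mm:

| Piece | Offset from the piece below | Long-side angle (stand at 74.5°) |
|---|---|---|
| Body | less than 0.5 mm | 74.7° |
| Two-hole plate | less than 0.5 mm | 74.8° |
| One-hole plate | less than 0.5 mm | 74.8° |
| Air horn, by its flange | less than 0.5 mm | 74.6° |
| Cover, on the mouth | about 0.6 mm | round |

- **Heights:** the measured surfaces were all within about 2 mm of what seated parts should give. The top of the cover's knob came out at 153 mm, where 152 mm was expected.
- **Last pictures:** the final wrist and scene views show the whole stack upright. I measured each of the lower pieces when it was placed and did not re-measure them one by one at the end.
- **Disagreements:** the one-hole plate read 0.6 mm differently from two viewing directions. The first view of the horn's flange came out 4 mm too narrow because part of it was hidden, but a later view of the placed horn read 80 x 54 mm, close to its true size. No check failed.

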